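# Square and lock resist plates in the tilted rack for tying

## Robot

A 7-joint arm with a two-finger parallel gripper is mounted at the origin on the work surface. World frame = base frame: x ahead of the robot, y to its left, z up, the work surface at z = 0. Lengths are in m, angles in rad, forces in N, time in s.
With the tool pointing down it reaches from about 0.425 to 0.825 m from the base axis. Payload 3.6 kg.
Tool frame: the origin (TCP) lies at the very end of the fingers, on their centre line; the grasp point (between the pads) lies 19 mm behind it; z points along the fingers, y is the line along which they close (so a half turn about z gives the same grasp; the last joint's range is limited). The gripper opens to 85 mm and grips with 20 to 120 N. Pads are 22 mm wide; open, the fingers measure 114 mm over their backs; the gripper's body (76 mm by 85 mm) begins 54 mm behind the grasp point. The pads swing forward as they close: fully open they stand 13 mm farther back than shut.
Start: joints at [-1.224, 0.615, -0.013, 1.423, 0.008, 1.103, -0.04], TCP at [0.237, 0.605, 0.209] pointing down, gripper open.
Joint ranges: [-3.12, 3.12], [-0.3, 2.06], [-1.34, 1.32], [0.26, 2.42], [-1.36, 4.5], [0.01, 1.98], [-2.84, 2.84]. Speed limits (rad/s): [2.79, 2.79, 3.14, 3.14, 3.14, 3.14, 3.14].

## Interface

Orientations are given as a unit quaternion [x, y, z, w].
In Python, from cell import sense, get_image, camera_model, finish_job gives the robot as it stands. The module is installed in compiled form; this text tells all that it offers.
- The arm moves only by the tool apply_moves, never from a script. Its argument "steps" is a list of rows, each a list of 5 numbers: the finger opening in mm, from 0 to 85.4, then the shift along the world's x, y, z in mm, then the turn about the world's z in degrees. In form: [[hand, x, y, z, twist], ...]. A call has 1 to 12 rows; each row is the pose to reach, as a shift and turn from the pose commanded when the call began; what a row does not reach only later rows make up. A row lasts 1/8 s, in which the tool goes at most 62.5 mm and 10.7 degrees, less where a joint would pass 70% of its speed; a pose out of reach is approached as far as the arm can. A call with a gripper value outside its range is refused whole. The fingers move at their own pace and stop on an object; "squeeze" is the grip in N (left out, the last holds). Time passes only in rows, so rows that repeat a pose let the fingers close. It gives the time, the measured TCP pose, the force, the opening and the grip force at its end, in the units of the state.
- sense(): the state, without advancing time (a new reading comes with each control period).
- get_image(name): name is "side" or "top" or "wrist"; returns (picture, depth): 480x640x3 uint8, blue, green, red; 480x640 float32, m along the optical axis (not along the pixel's ray), 0 where there is no reading.
- camera_model(name): a dict with "K" (3x3 intrinsics, pixels), "extrinsics" (4x4, takes a point from world to camera coordinates); the wrist camera has in their place "hand_eye" (4x4, takes a point from camera to tool coordinates, whose origin is the TCP and whose axes are the flange's). Camera axes: x right, y down, z forward; pixel columns grow to the right and rows downward; lengths in m; the calibration is good to about 2 mm. A picture is of the moment at which its call begins: read the wrist's pose just before it. camera_model takes no time and is no camera call.
- finish_job(): hands the job in; it is judged then, once.
The state is a dict: "time_s": time; "joints": joint angles; "qvel": joint speeds; "tau": joint torques, N m; "position": TCP position; "tcp_rot": TCP orientation; "force": force on the tool from outside, world axes, zero at the start; "torque": the same for the moment, N m; "opening": opening from 0.0 (shut) to 1.0 (fully open); "grip_force": force on a finger pad.
Only numpy, scipy, OpenCV 4.12 (cv2) and the standard library are available. Lean on these libraries where they do the work, as an engineer would, in place of code of your own. Each camera call takes 0.05 s, during which the arm holds its last target. There are 200 camera calls.

## Task

Loosen the red clamp knob of the tilted rack and draw its black stop fully back, then stack all the coloured plates that are out on the table in the rack, lying flat, each let slide fully home into the low corner against both wooden fences. Then bring the stop up until it touches the plates and turn the knob to lock it. Set the twine reel on the middle of the round cork mat, ready for tying the stack, and leave the other things on the table where they are.

Things in the scene. Friction and masses are not known exactly. Their poses are not given: they have to be found in the camera images.
- deck: Slick grey tilted deck of the rack (fixed). Origin: the low corner where deck and both fence faces meet. x rises 20 deg along the side fence (face y=0, to x=125 mm), y rises 14 deg along the low fence (face x=0, to y=100), z = deck normal. Fences: wood, 55 mm high, 12 thick. Steel rail 14 high at y 118-128. A plate let go on it slides into the corner; home: centre x=42, y=28 mm, long side along x
- stop (a joint): Black stop: cross bar 10 mm thick, 45 high, over deck y 8-114 mm, on an aluminium carriage (y 114-160, 24 high). Value 0 to 0.06 m, grows up the deck (+x); its face is at deck x = 78 mm + value: it touches home plates at 0.006, fully back is 0.06. Stays where left; slides with 2 to 4 N when the clamp is loose, held when tight. Moved by holding the knob
- stop_face (a point): Middle of the stop bar's face towards the plates, 24.5 mm above the deck; moves with the stop; axes as the deck's
- clamp (a joint): Clamp knob on the stop's carriage, axis = deck normal. Value in rad, 0 (loose, bar grip along deck x) to 1.55 (locked, bar grip along deck y), grows clockwise from above; bites from about 1.0, holds above 1.2, free below 0.7. Stays where left; turns with under 0.2 N m
- clamp_grip (a point): On the knob's axis, 51 mm above the deck, a good height to grip; at deck x = 113 mm + stop value, y = 137.6 mm. Red bar grip 44 x 12 mm, from 30 to 58 mm above the deck, on a black disc of 40 mm diameter. Axes turn with the knob: x along the bar, z = deck normal
- plate_red: Red lacquered plate 84 x 56 x 10 mm, about 0.15 kg, lying flat on the table; long side along its x. Origin: centre of its underside, z up through it. May be absent
- plate_yellow: Yellow plate, same shape, size and axes as the red one (84 x 56 x 10 mm). May be absent
- plate_blue: Blue plate, same shape, size and axes as the red one (84 x 56 x 10 mm). May be absent
- plate_green: Dark green plate, same shape, size and axes as the red one (84 x 56 x 10 mm). May be absent
- brush: Paint brush, about 200 mm long and 60 mm wide, lying on the table near right; origin at its underside; leave it alone
- flask: Green drinking flask, 70 mm diameter, 220 mm high, far left; origin: centre of its underside; leave it alone
- jar_mordant: Brown jar, 80 mm diameter, 75 mm high, at the far side; origin: centre of its underside; leave it alone
- jar_white: White jar, 70 mm diameter, 78 mm high, at the far side; origin: centre of its underside; leave it alone
- cup: Blue mug, 72 mm diameter, 85 mm high, right of the plates, handle at the side; origin: centre of its underside; leave it alone
- tub: White tub with a blue lid, 108 x 158 x 60 mm, at the far side; origin: centre of its underside; leave it alone
- tin: Flat round tin, 68 mm diameter, 30 mm high, near left; origin: centre of its underside; leave it alone
- plate_orange: Orange plate, same shape, size and axes as the red one (84 x 56 x 10 mm). May be absent
- reel_center (a point): Middle of the square-ended wooden twine reel, which stands among the plates: 46 x 46 x 46 mm overall, 0.12 kg; rigid, its axes square to its six sides. May rest on any side
- mat: Round cork mat stuck to the table, 90 mm diameter, 3 mm thick; origin: centre of its underside
Mind the look-alikes: they are no part of the job. There is more than one size of the plate_green; the one meant has the size given above.

How it is judged:
On the way, in this order (a step that is already met when the one before it is completed fails the run):
1. the clamp knob is loosened (below 0.4 rad) (value of joint clamp below 0.4 rad), for 0.2 s.
2. the stop is drawn fully back (joint above 0.052 m) (value of joint stop above 0.052 m), for 0.2 s.
3. every plate present lies home in the low corner, flat, within 4 mm of touching both fences (x of plate_red in the frame of deck between 0.038 and 0.046 m and y of plate_red in the frame of deck between 0.024 and 0.032 m and z of plate_red in the frame of deck between -0.003 and 0.065 m and angle between the x axis of each of plate_red, plate_yellow, plate_blue, plate_green, plate_orange and the x axis of deck, either way round below 0.08 rad and angle between the z axis of each of plate_red, plate_yellow, plate_blue, plate_green, plate_orange and the z axis of deck, either way round below 0.08 rad and x of plate_yellow in the frame of deck between 0.038 and 0.046 m and y of plate_yellow in the frame of deck between 0.024 and 0.032 m and z of plate_yellow in the frame of deck between -0.003 and 0.065 m and x of plate_blue in the frame of deck between 0.038 and 0.046 m and y of plate_blue in the frame of deck between 0.024 and 0.032 m and z of plate_blue in the frame of deck between -0.003 and 0.065 m and x of plate_green in the frame of deck between 0.038 and 0.046 m and y of plate_green in the frame of deck between 0.024 and 0.032 m and z of plate_green in the frame of deck between -0.003 and 0.065 m and x of plate_orange in the frame of deck between 0.038 and 0.046 m and y of plate_orange in the frame of deck between 0.024 and 0.032 m and z of plate_orange in the frame of deck between -0.003 and 0.065 m), for 0.2 s.
4. the stop is brought up to the plates (joint below 0.0095 m) (value of joint stop below 0.0095 m), for 0.2 s.
At the end, for the whole second after the job is handed in: All plates present lie stacked in the low corner, within 4 mm of home in deck x and y, square and flat within 0.08 rad, at rest; stop within 3.5 mm of touching them (below 0.0095 m); knob above 1.2 rad; the reel rests on the mat, its middle within 22 mm of the mat's (all of step 3 and value of joint stop below 0.0095 m and value of joint clamp above 1.2 rad and linear speed of each of plate_red, plate_yellow, plate_blue, plate_green, plate_orange below 0.02 m/s and horizontal distance between reel_center and mat below 0.022 m and height (world z) of reel_center between 0.02 and 0.032 m).
It fails at once if another thing on the table is knocked over or shifted by more than 6 cm (distance of any of brush, flask, jar_mordant, jar_white, cup, tub, tin from where it was at the start of the episode above 0.06 m or angle between any of brush, flask, jar_mordant, jar_white, cup, tub, tin's own z axis and vertical above 0.5 rad).
Of plate_red, plate_yellow, plate_blue, plate_green, plate_orange only 3 to 5 are there at a start; the rules pass over those that are not, and their reading is None.
At some moment in a run one of reel may be knocked a few centimetres aside while the robot is not near it.
Once in a run the grip may slacken for a moment while it holds something.
It also fails if it takes over 210 s, if anything falls off the work surface, if the arm or the gripper's body presses on something with over 40 N, if the wrist force passes 120 N, or if a joint passes its speed limit or range.

## Working session

There is one attempt and no reset: what is moved stays moved. The work goes in short steps, Python scripts to look and compute and a tool call to move; the robot and the scene stay as the last step left them, time stands still between calls to the robot, and variables do not carry over. Pictures are saved under pics/ and viewed, at most 14 in all, crops included, and the job is handed in when it is done.

Besides the shell and the picture viewer there is one more tool, called as name(argument=value, ...) on one line, values as JSON. apply_moves: Moves the arm, as the interface text tells. Its arguments: {"type":"object","properties":{"steps":{"type":"array","items":{"type":"array","items":{"type":"number"}}},"squeeze":{"type":"number"}},"required":["steps"]}

```bash
mkdir -p pics; cat > h.py <<'E'
import numpy as np, cv2
from scipy.spatial.transform import Rotation as R
from cell import sense,get_image,camera_model
def grab(n):
    s=sense(); im,d=get_image(n); m=camera_model(n); K=np.array(m["K"])
    if n=="wrist":
        T=np.eye(4);T[:3,:3]=R.from_quat(s["tcp_rot"]).as_matrix();T[:3,3]=s["position"]
        W=T@np.array(m["hand_eye"])
    else: W=np.linalg.inv(np.array(m["extrinsics"]))
    return im,d,K,W
def cloud(d,K,W):
    v,u=np.mgrid[:d.shape[0],:d.shape[1]]
    P=np.stack([(u-K[0,2])/K[0,0]*d,(v-K[1,2])/K[1,1]*d,d],-1)
    P=P@W[:3,:3].T+W[:3,3]; P[d==0]=np.nan
    return P
def px(p,K,W):
    c=np.linalg.inv(W)@np.append(p,1); q=K@c[:3]; return q[:2]/q[2]
E
python3 - <<'E'
from h import *
s=sense();print(s)
for n in("top","side"):
    im,d,K,W=grab(n);cv2.imwrite(f"pics/{n}0.png",im);np.savez(f"{n}0.npz",im=im,d=d,K=K,W=W);print(n,K,W)
E
```

```text
{'time_s': 0.0, 'joints': array([-1.2234778 ,  0.61591531, -0.01263514,  1.42487512,  0.00808158,
        1.10340132, -0.04040259]), 'qvel': array([-0.00104708, -0.00159731, -0.0003171 ,  0.00171077, -0.00090123,
        0.00041226,  0.00078097]), 'tau': array([-1.92737157e-04, -4.69207621e+01,  2.59465529e-01, -1.71028662e+01,
        1.00390412e-02,  9.69042478e-03, -2.40302098e-07]), 'position': array([0.23704384, 0.60436606, 0.20824857]), 'tcp_rot': array([ 1.85787955e-01,  9.82589034e-01, -1.25347327e-03, -2.32325291e-04]), 'force': array([ 0.17666727, -0.4803793 , -0.22394125]), 'torque': array([ 0.02027012, -0.00309965,  0.00016259]), 'grip_force': 0.0, 'opening': 0.9986860246884247}
top [[541.52560414   0.         311.66943145]
 [  0.         541.52560414 245.02308512]
 [  0.           0.           1.        ]] [[-3.32075061e-03 -9.89462730e-01  1.44749712e-01  3.69837883e-01]
 [-9.99862748e-01  9.35826579e-04 -1.65411680e-02  3.01968772e-03]
 [ 1.62314086e-02 -1.44784774e-01 -9.89330031e-01  1.50985306e+00]
 [ 0.00000000e+00  0.00000000e+00  0.00000000e+00  1.00000000e+00]]
side [[512.29682052   0.         324.37650729]
 [  0.         512.29682052 241.09255773]
 [  0.           0.           1.        ]] [[ 0.75791552 -0.49832556  0.4209937  -0.01261925]
 [-0.6520876  -0.56033213  0.51069528 -0.70805508]
 [-0.01859621 -0.66158865 -0.74963634  1.1520019 ]
 [ 0.          0.          0.          1.        ]]
```

View pics/top0.png

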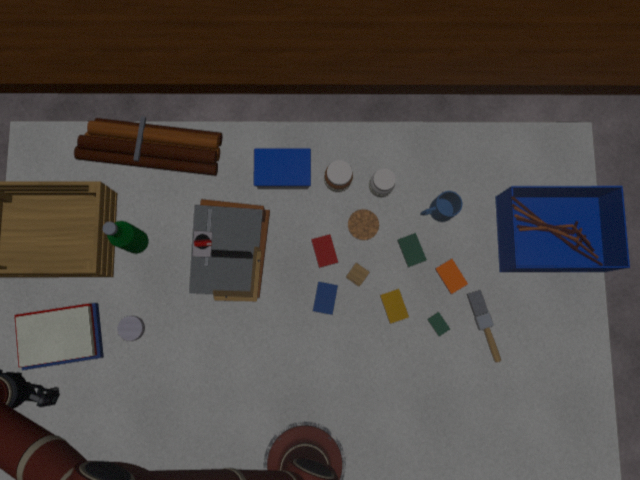

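View pics/side0.png

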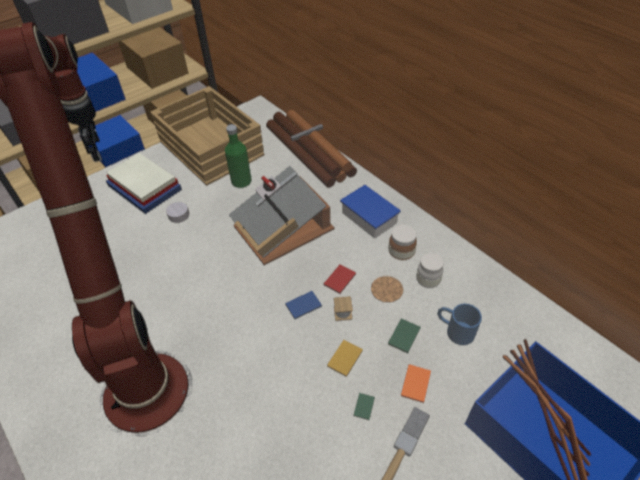

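Candidates for plates in top view: red (325,251), blue (325,298), yellow (395,306), orange (452,276), green (412,250), green (438,324). The smaller green one at (438,324) looks like the decoy. I'll measure sizes and look at enlarged crops.

```bash
python3 - <<'E'
from h import *
z=np.load("top0.npz");im,d,K,W=[z[k] for k in("im","d","K","W")]
P=cloud(d,K,W);np.save("P.npy",P)
hsv=cv2.cvtColor(im,cv2.COLOR_BGR2HSV)
for n,(u,v) in dict(red=(325,251),blue=(325,298),yellow=(395,306),green=(412,250),smallgreen=(438,324),orange=(452,276),reel=(358,274),mat=(363,224),tin=(131,328),cup=(446,206)).items():
    c=im[v,u].astype(int); m=(np.abs(im.astype(int)-c).max(-1)<(28)).astype(np.uint8)
    if n in("reel","mat"): m=((hsv[...,1]>60)).astype(np.uint8)
    k,l=cv2.connectedComponents(m,connectivity=4); m=l==l[v,u]
    # refine: project on plane z=h
    h=dict(reel=.046,mat=.003,tin=.03,cup=.085).get(n,.010)
    vv,uu=np.nonzero(m); r=np.stack([(uu-K[0,2])/K[0,0],(vv-K[1,2])/K[1,1],np.ones(len(uu))],-1)@W[:3,:3].T
    q=W[:3,3]+r*((h-W[2,3])/r[:,2])[:,None]
    rc=cv2.minAreaRect((q[:,:2]*1000).astype(np.float32))
    print(n,c,len(uu),"ctr",np.round(rc[0]),"size",np.round(rc[1]),"ang",round(rc[2],1),"depthz",np.round(np.nanmedian(P[m][:,2])*1000))
# deck
m=np.zeros(d.shape,bool);m[255:290,195:245]=1
q=P[m];q=q[~np.isnan(q).any(1)];c=q.mean(0);n=np.linalg.svd(q-c)[2][2];n*=np.sign(n[2]);print("deck n",n,c,np.abs((q-c)@n).max(), "tilt",np.degrees(np.arccos(n[2])))
a=cv2.resize(im[190:310,180:280],None,fx=6,fy=5,interpolation=cv2.INTER_CUBIC);a=cv2.convertScaleAbs(a,alpha=1.5)
cv2.imwrite("pics/rack0.png",a)
z=np.load("side0.npz");a=z["im"][165:270,220:345];cv2.imwrite("pics/rack1.png",cv2.convertScaleAbs(cv2.resize(a,None,fx=5,fy=5,interpolation=cv2.INTER_CUBIC),alpha=1.4))
E
```

```text
red [28 29 93] 561 ctr [574. -57.] size [82. 54.] ang 15.3 depthz 9.0
blue [79 50 35] 584 ctr [442. -58.] size [54. 81.] ang 78.9 depthz 8.0
yellow [ 19  81 104] 565 ctr [ 420. -249.] size [80. 53.] ang 18.4 depthz 8.0
green [46 56 37] 573 ctr [ 576. -302.] size [82. 55.] ang 20.3 depthz 8.0
smallgreen [47 58 39] 280 ctr [ 370. -370.] size [55. 38.] ang 32.6 depthz 4.0
orange [ 23  65 127] 561 ctr [ 502. -411.] size [81. 54.] ang 29.9 depthz 8.0
reel [55 78 94] 293 ctr [ 504. -145.] size [45. 49.] ang 52.8 depthz 44.0
mat [50 69 91] 744 ctr [ 650. -168.] size [85. 86.] ang 89.3 depthz 1.0
tin [104  96  98] 164669 ctr [500. -30.] size [1735. 1055.] ang 89.6 depthz -2.0
cup [89 64 45] 395 ctr [ 679. -378.] size [ 69. 107.] ang 43.1 depthz 9.0
deck n [-0.5813441  -0.17259253  0.79514203] [0.50748278 0.22351499 0.07420094] 0.0352433322486442 tilt 37.33132704716459
```

View pics/rack0.png

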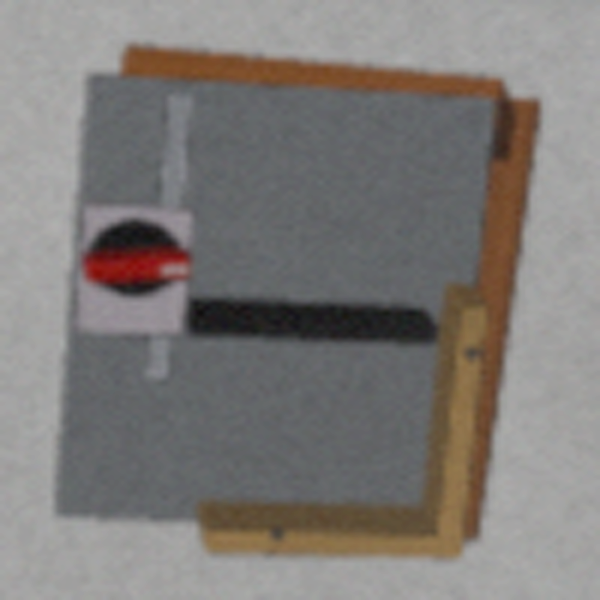

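View pics/rack1.png

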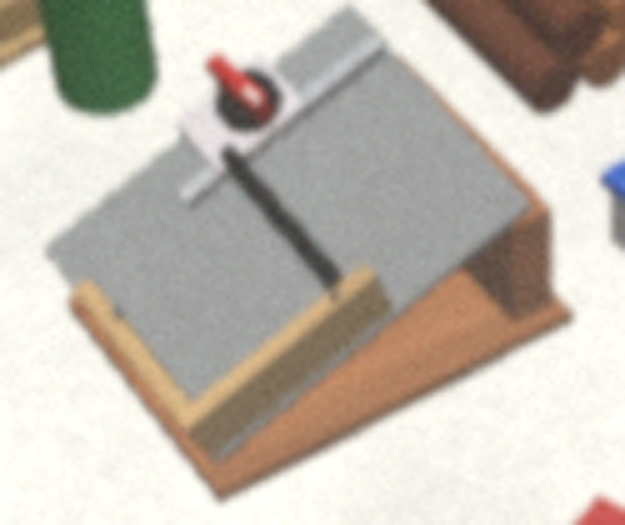

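Rack top view: low fence along the near edge (crop bottom), side fence on the right, corner ~top px (252,292); knob bar lies across (deck y), so locked. Green (412,250) is 82x55, the true plate; (438,324) is 55x38, the decoy. Next step is fitting the rack model to the depth clouds.

```bash
cat > fit.py <<'E'
from h import *
from scipy.optimize import least_squares
a,b=np.sin(np.radians([20,14])); up=np.array([a,b,np.sqrt(1-a*a-b*b)])
def Rd(yaw):
    # rows in deck coords of world axes at yaw 0: world x = deck x made horizontal
    wx=np.array([1,0,0])-up*up[0]; wx/=np.linalg.norm(wx)
    return R.from_euler("z",yaw).as_matrix()@np.stack([wx,np.cross(up,wx),up])
def box(q,lo,hi):
    lo,hi=np.array(lo),np.array(hi); e=np.abs(q-(lo+hi)/2)-(hi-lo)/2
    return np.linalg.norm(np.maximum(e,0),axis=1)+np.minimum(e.max(1),0)
def sdf(q,s):
    f=[((-.012,-.012,-.006),(.19,.165,0)),((-.012,-.012,0),(0,.1,.055)),((-.012,-.012,0),(.125,0,.055)),
       ((.078+s,.008,.002),(.088+s,.114,.047))]
    return np.min([box(q,*x) for x in f],0)
def fit(pts,p0):
    def res(p): return sdf((pts-p[1:4])@Rd(p[0]),p[4])
    return least_squares(res,p0,loss="soft_l1",f_scale=.003,x_scale=[.05,.01,.01,.01,.01])
E
python3 - <<'E'
from fit import *
P=[]
for n in("top","side"):
    z=np.load(f"{n}0.npz");p=cloud(z["d"],z["K"],z["W"]).reshape(-1,3);P.append(p[~np.isnan(p).any(1)])
for sel in (P[0],P[1],np.vstack(P)):
    m=(sel[:,0]>.40)&(sel[:,0]<.68)&(sel[:,1]>.08)&(sel[:,1]<.34)&(sel[:,2]>.03)
    pts=sel[m]
    best=min((fit(pts,[y,.46,.13,.02,.03]) for y in(-.15,0,.15)),key=lambda r:r.cost)
    p=best.x;M=Rd(p[0])
    r=sdf((pts-p[1:4])@M,p[4]);print(len(pts),np.round(p,4),"med",np.median(np.abs(r)))
print("knob",p[1:4]+M@[.113+p[4],.1376,.051]);print(M);np.save("rack.npy",p)
E
```

```text
6347 [-0.1287  0.472   0.154   0.0439  0.0167] med 0.002239332518433522
4739 [-0.1115  0.4742  0.1418  0.041   0.0134] med 0.002130253299350516
11086 [-0.106   0.4735  0.1431  0.0415  0.0156] med 0.0021840089474330746
knob [0.57754743 0.25252533 0.16513276]
[[ 0.93441619  0.01469834 -0.35587967]
 [-0.09944144  0.97018439 -0.22102861]
 [ 0.34202014  0.2419219   0.90801763]]
```

apply_moves(steps=[[85,0,0,100,0],[85,0,0,190,0],[85,60,-80,200,-10],[85,110,-150,200,-20],[85,160,-220,200,-30],[85,210,-290,200,-40],[85,260,-350,200,-50],[85,290,-390,200,-60],[85,290,-390,200,-70],[85,290,-390,200,-75],[85,290,-390,200,-75],[85,290,-390,200,-75]])

```text
time_s: 1.6
position: [0.5269, 0.2156, 0.4088]
tcp_rot: [0.745, 0.667, -0.0, -0.001]
force: [-1.0, 0.4, -0.9]
opening: 0.993
grip_force: 0.0
```

```bash
python3 - <<'E'
from fit import *
s=sense();print(s["time_s"],s["position"],s["tcp_rot"]);print(np.round(camera_model("wrist")["hand_eye"],3))
im,d,K,W=grab("wrist");cv2.imwrite("pics/w1.png",im);np.savez("w1.npz",im=im,d=d,K=K,W=W)
p0=np.load("rack.npy")
P=cloud(d,K,W).reshape(-1,3);P=P[~np.isnan(P).any(1)];print(P.min(0),P.max(0))
m=(P[:,0]>.40)&(P[:,0]<.68)&(P[:,1]>.08)&(P[:,1]<.34)&(P[:,2]>.03)
pts=P[m][::4];f=fit(pts,p0);p=f.x;M=Rd(p[0]);print(len(pts),np.round(p,4),np.median(np.abs(sdf((pts-p[1:4])@M,p[4]))))
print("knob",p[1:4]+M@[.113+p[4],.1376,.051]);np.save("rack.npy",p)
g=[px(p[1:4]+M@np.array(q),K,W) for q in([0,0,0],[.1,0,0],[0,.1,0],[0,0,.055],[.113+p[4],.1376,.058])];print(np.round(g))
for q in g: cv2.circle(im,tuple(int(t) for t in q),4,(255,0,255),1)
cv2.imwrite("pics/w1.png",im)
E
```

```text
1.6 [0.52688499 0.21564205 0.40879949] [ 7.45384726e-01  6.66633944e-01 -4.14769568e-04 -7.89610552e-04]
[[-0.001 -0.962 -0.271  0.07 ]
 [ 1.    -0.    -0.001  0.001]
 [ 0.001 -0.271  0.962 -0.164]
 [ 0.     0.     0.     1.   ]]
[-0.08748226 -0.81418756 -0.5942755 ] [1.38672357 0.52841727 0.52919868]
22896 [-0.1423  0.4835  0.2471  0.4343  0.5395] 0.012622994575762242
knob [1.07875527 0.28280565 0.73703674]
[[ 194.  249.]
 [ 477.  293.]
 [ 105.  -93.]
 [  68.  355.]
 [-810.  256.]]
```

View pics/w1.png

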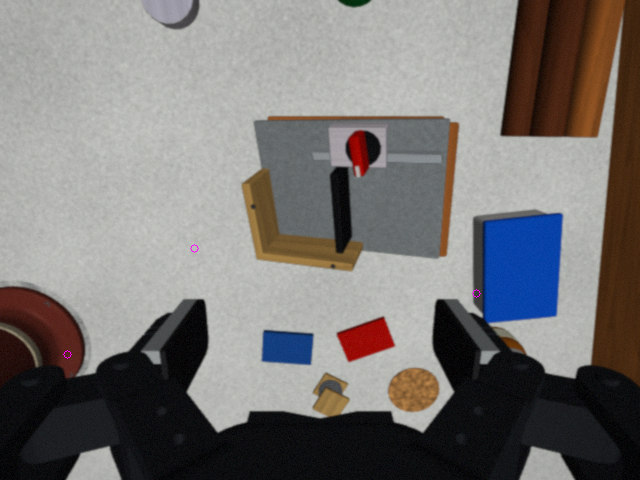

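```bash
python3 - <<'E'
from fit import *
z=np.load("w1.npz");im,d,K,W=[z[k] for k in("im","d","K","W")];P=cloud(d,K,W)
for n,(u,v) in dict(red=(365,339),mat=(414,390),blue=(287,347),deck=(290,200),tub=(520,270)).items(): print(n,np.round(P[v,u],3),d[v,u])
P=P.reshape(-1,3);P=P[~np.isnan(P).any(1)]
m=(P[:,0]>.40)&(P[:,0]<.68)&(P[:,1]>.08)&(P[:,1]<.36)&(P[:,2]>.03)&(P[:,2]<.2);pts=P[m][::4]
for y in(-.2,-.1,0):
  f=fit(pts,[y,.4735,.143,.0415,.0156]);p=f.x;M=Rd(p[0]);print(f.cost,len(pts),np.round(p,4),np.median(np.abs(sdf((pts-p[1:4])@M,p[4]))))
print("knob",p[1:4]+M@[.113+p[4],.1376,.051]);np.save("rack.npy",p)
print(np.round([px(p[1:4]+M@np.array(q),K,W) for q in([0,0,0],[.1,0,0],[0,.1,0],[0,0,.055],[.113+p[4],.1376,.058])]))
E
```

```text
red [ 0.572 -0.052  0.011] 0.63033193
mat [ 0.65  -0.168  0.001] 0.6684265
blue [ 0.441 -0.054  0.009] 0.63622826
deck [0.484 0.199 0.055] 0.5225542
tub [0.798 0.062 0.058] 0.5462133
0.06659170298242398 6825 [-0.1077  0.471   0.1456  0.0447  0.0175] 0.0011938207555069295
0.0665917029965241 6825 [-0.1077  0.471   0.1456  0.0447  0.0175] 0.0011938365618409646
0.066591702985033 6825 [-0.1077  0.471   0.1456  0.0447  0.0175] 0.0011938164252968458
knob [0.57696501 0.25467292 0.16887541]
[[287. 236.]
 [354. 243.]
 [276. 170.]
 [270. 257.]
 [362. 158.]]
```

```bash
python3 - <<'E'
from fit import *
z=np.load("w1.npz");im,d,K,W=[z[k] for k in("im","d","K","W")]
p=np.load("rack.npy");M=Rd(p[0]);s=p[4]
x0,y0,f=235,100,3
a=cv2.resize(im[y0:y0+185,x0:x0+240],None,fx=f,fy=f,interpolation=cv2.INTER_CUBIC)
def L(pts,c):
    q=[((px(p[1:4]+M@(np.array(t)/1000),K,W)-[x0,y0])*f).astype(int) for t in pts]
    cv2.polylines(a,[np.array(q)],True,c,1)
s*=1000
L([(0,0,55),(125,0,55),(125,-12,55),(-12,-12,55),(-12,100,55),(0,100,55)],(255,0,255))
L([(0,0,0),(125,0,0),(125,100,0),(0,100,0)],(0,255,0))
L([(78+s,8,47),(88+s,8,47),(88+s,114,47),(78+s,114,47)],(0,255,255))
k=(113+s,137.6);L([(k[0]-6,k[1]-22,58),(k[0]+6,k[1]-22,58),(k[0]+6,k[1]+22,58),(k[0]-6,k[1]+22,58)],(255,255,0))
cv2.imwrite("pics/ov.png",a)
E
```

```text
(no output)
```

View pics/ov.png

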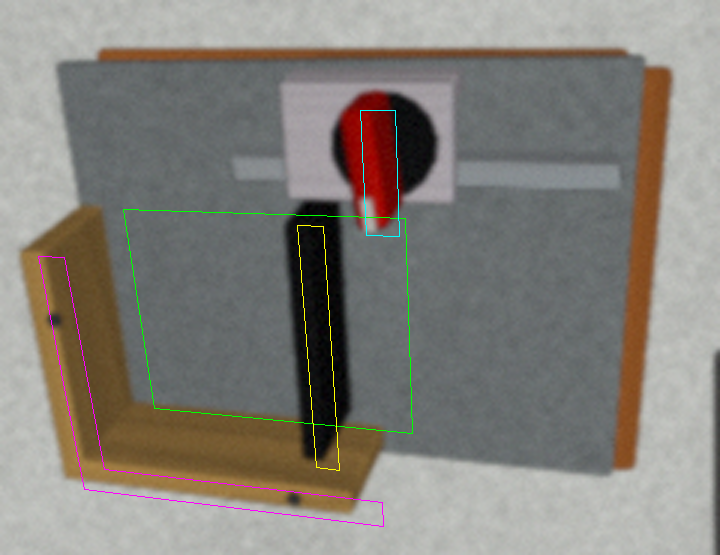

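```bash
python3 - <<'E'
from fit import *
z=np.load("w1.npz");K,W=z["K"],z["W"];p=np.load("rack.npy")
obs=[((-12,-12,55),(67,477)),((125,-12,55),(352,511)),((125,0,0),(383,438)),((0,100,0),(103,207)),((0,0,0),(132,405)),((-12,100,55),(24,252)),(('s',8,47),(305,458)),(('s',114,47),(290,222))]
def res(p):
    M=Rd(p[0]);o=[]
    for t,q in obs:
        t=np.array([78+p[4]*1000 if t[0]=='s' else t[0],t[1],t[2]])/1000
        o.append(px(p[1:4]+M@t,K,W)-(np.array(q)/3+[235,100]))
    return np.ravel(o)
f=least_squares(res,p,x_scale=[.05,.01,.01,.01,.01],loss="soft_l1");p=f.x;M=Rd(p[0])
print(np.round(p,4));print(np.round(f.fun.reshape(-1,2),1) if len(f.fun)==16 else f.fun)
print("knob",p[1:4]+M@[.113+p[4],.1376,.051]);np.save("rack.npy",p);print(M)
print("knobtop px in crop",(px(p[1:4]+M@[.113+p[4],.1376,.058],K,W)-[235,100])*3)
k=sense();print(k["position"])
# compare plane height offset of deck with depth
Pc=cloud(z["d"],K,W)[185:215,285:330].reshape(-1,3);print("deck z off",np.nanmedian(((Pc-p[1:4])@M)[:,2]))
E
```

```text
[-0.1149  0.4598  0.146   0.0261  0.0256]
[[-0.2  0.1]
 [-0.1  1. ]
 [-0.2 -4.3]
 [ 0.7 -0. ]
 [ 1.2 -1.6]
 [-0.9 -0.1]
 [ 0.4  0.3]
 [-0.4  0.7]]
knob [0.57417711 0.25343454 0.1530779 ]
[[ 0.9334945   0.02332933 -0.35783203]
 [-0.10775084  0.97001523 -0.21785366]
 [ 0.34202014  0.2419219   0.90801763]]
knobtop px in crop [368.08503683 176.25937125]
[0.52643392 0.21675748 0.40888332]
deck z off 0.0066074068783120825
```

```bash
python3 - <<'E'
from fit import *
z=np.load("w1.npz");d,K,W=z["d"],z["K"],z["W"];p=np.load("rack.npy");C=cloud(d,K,W)
obs=[((-12,-12,55),(67,477)),((125,-12,55),(352,511)),((0,100,0),(103,207)),((0,0,0),(132,405)),((-12,100,55),(24,252)),(('s',8,47),(305,458)),(('s',114,47),(290,222))]
g=lambda v0,v1,u0,u1:C[v0:v1,u0:u1][::4,::4].reshape(-1,3)
A=np.vstack([g(175,225,285,325),g(175,235,375,430)]);A=A[~np.isnan(A).any(1)]
def parts(p):
    M=Rd(p[0]);o=[]
    for t,q in obs:
        t=np.array([78+p[4]*1000 if t[0]=='s' else t[0],t[1],t[2]])/1000
        o.append(px(p[1:4]+M@t,K,W)-(np.array(q)/3+[235,100]))
    return np.ravel(o),((A-p[1:4])@M)[:,2]*1000
def res(p):
    a,b=parts(p);return np.r_[a/1.5,b/3/np.sqrt(len(b)/30)]
f=least_squares(res,p,x_scale=[.05,.01,.01,.01,.01],loss="soft_l1");p=f.x;M=Rd(p[0])
a,b=parts(p);print(np.round(p,4));print(np.round(a.reshape(-1,2),1).tolist());print("deck res",np.median(b),np.percentile(b,[10,90]),[np.median(b[:len(b)//3]),np.median(b[-len(b)//3:])])
print("knob",p[1:4]+M@[.113+p[4],.1376,.051]);np.save("rack.npy",p)
print("knobtop crop px",(px(p[1:4]+M@[.113+p[4],.1376,.058],K,W)-[235,100])*3)
# unconstrained plane fit
c=np.median(A,0);n=np.linalg.svd(A-A.mean(0))[2][2];n*=np.sign(n[2]);print("n fit",n,"model",M[:,2])
# depth at some features, in deck coords
for nm,(u,v) in dict(fencecorner=(78,462),fenceleft=(45,330),sidefence=(250,490),bartop=(312,340),knobtop=(368,170),carr=(310,100),carr2=(310,180)).items():
    q=C[int(100+v/3)-1:int(100+v/3)+2,int(235+u/3)-1:int(235+u/3)+2].reshape(-1,3);q=np.nanmedian(q,0);print(nm,np.round((q-p[1:4])@M*1000,1))
E
```

```text
[-0.1121  0.4605  0.1475  0.0338  0.0249]
[[-0.7, 0.9], [0.9, 1.8], [0.1, -0.7], [1.0, -1.3], [-2.0, -0.5], [0.6, 0.8], [-0.6, -0.1]]
deck res 0.07706692090003443 [-0.9130587   1.04631496] [np.float64(0.17251437477018988), np.float64(0.029399159779113244)]
knob [0.57393931 0.25535951 0.16053841]
knobtop crop px [368.93935084 172.25087871]
n fit [-0.35659579 -0.2215461   0.90761047] model [-0.35721899 -0.21885743  0.90801763]
fencecorner [-3.6 -1.6 54.9]
fenceleft [-6.6 64.4 55. ]
sidefence [78.8 -4.6 55.3]
bartop [109.   65.2  46.7]
knobtop [137.2 139.3  58.6]
carr [107.1 154.   24.9]
carr2 [104.7 122.6  24.4]
```

apply_moves(steps=[[60,30,25,-60,5],[60,48,39,-120,5],[60,48,39,-175,5],[60,48,39,-200,5],[60,48,39,-220,5],[60,48,39,-240,5],[60,48,39,-255,5],[60,48,39,-264,5],[60,48,39,-264,5],[60,48,39,-264,5]])

```text
time_s: 2.9
position: [0.5759, 0.2543, 0.1462]
tcp_rot: [0.716, 0.698, 0.001, 0.0]
force: [0.1, 0.3, 0.2]
opening: 0.706
grip_force: 0.0
```

apply_moves(steps=[[30,0,0,0,0],[10,0,0,0,0],[0,0,0,0,0],[0,0,0,0,0],[0,0,0,0,0],[0,0,0,0,0],[0,0,0,0,0]], squeeze=40)

```text
time_s: 3.78
position: [0.5729, 0.2536, 0.1474]
tcp_rot: [0.716, 0.698, -0.002, -0.002]
force: [-7.3, -2.4, 10.8]
opening: 0.001
grip_force: 8.3
```

```bash
python3 - <<'E'
from h import *
im,d,K,W=grab("wrist");cv2.imwrite("pics/w2.png",im);np.savez("w2.npz",im=im,d=d,K=K,W=W)
E
```

```text
(no output)
```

View pics/w2.png

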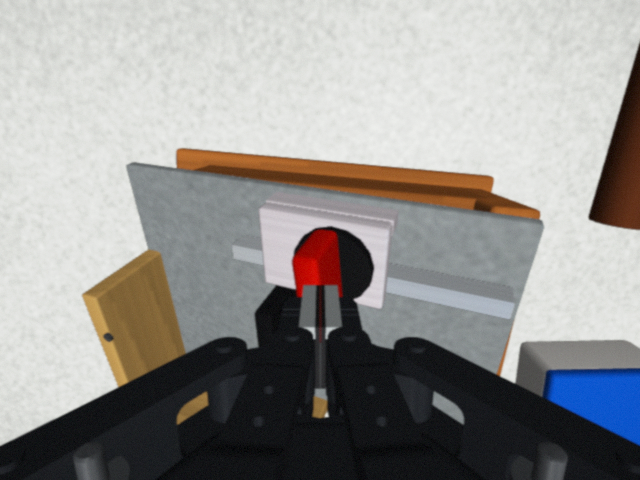

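```bash
python3 - <<'E'
from fit import *
z=np.load("w2.npz");im,d,K,W=[z[k] for k in("im","d","K","W")];p=np.load("rack.npy");M=Rd(p[0]);C=cloud(d,K,W)
for u,v in[(305,290),(305,275),(310,262),(318,240),(325,232),(325,270),(332,260),(360,260),(275,220),(380,285),(180,200),(320,300),(310,320)]:
    q=C[v,u];print((u,v),im[v,u],np.round(q*1000),np.round((q-p[1:4])@M*1000,1))
s=sense();print(s["position"],"tcp in deck",(s["position"]-p[1:4])@M*1000)
E
```

```text
(305, 290) [104 104 102] [569. 265. 178.] [137.9 151.3  66.2]
(305, 275) [  0  14 194] [569. 268. 170.] [134.8 152.5  58.7]
(310, 262) [  1   1 194] [571. 274. 170.] [136.1 157.5  56.5]
(318, 240) [  0  12 142] [574. 279. 156.] [133.7 158.9  41.5]
(325, 232) [  3   8 138] [577. 281. 151.] [134.6 159.9  35.6]
(325, 270) [  0   3 134] [576. 268. 164.] [140.1 150.7  50.3]
(332, 260) [  0   4 132] [580. 269. 155.] [139.7 149.6  40.5]
(360, 260) [26 24 26] [592. 266. 148.] [149.5 145.5  30.2]
(275, 220) [205 199 208] [553. 282. 130.] [104.7 155.3  24.9]
(380, 285) [216 211 217] [603. 251. 141.] [158.5 129.6  24.1]
(180, 200) [140 139 132] [488. 284.  78.] [ 25.9 143.4   0.2]
(320, 300) [15 19 47] [574. 265. 187.] [146.4 153.7  72.6]
(310, 320) [105 103 103] [571. 265. 201.] [148.4 157.   86.7]
[0.57289291 0.25358851 0.1473737 ] tcp in deck [132.64824431 132.67559962  39.8076088 ]
```

apply_moves(steps=[[0,0,0,0,10],[0,0,0,0,20],[0,0,0,0,30],[0,0,0,0,30]], squeeze=40)

```text
time_s: 4.32
position: [0.5766, 0.2543, 0.1476]
tcp_rot: [0.51, 0.86, 0.002, 0.001]
force: [-1.1, -0.1, 7.2]
opening: 0.002
grip_force: 4.5
```

```bash
python3 - <<'E'
from fit import *
s=sense();print(s)
im,d,K,W=grab("wrist");cv2.imwrite("pics/w3.png",cv2.resize(im[180:400,220:440],None,fx=2.7,fy=2.7));np.savez("w3.npz",im=im,d=d,K=K,W=W)
E
```

```text
{'time_s': 4.325, 'joints': array([-0.55070241,  0.646233  ,  0.17099162,  1.56924199, -0.12852246,
        0.93350228,  0.16211066]), 'qvel': array([-8.76898960e-03,  1.13626065e-03,  1.35850529e-02,  4.05081125e-05,
       -7.34287112e-03,  3.90311674e-03, -2.76105046e-02]), 'tau': array([  0.11124351, -41.98049068,   2.01334834, -13.92705113,
         0.05876225,  -0.38214273,   0.16855718]), 'position': array([0.57655171, 0.25425978, 0.14756608]), 'tcp_rot': array([5.10421721e-01, 8.59922284e-01, 1.62661594e-03, 8.28465810e-04]), 'force': array([-1.07830205, -0.13323378,  7.17730621]), 'torque': array([-0.07328722,  0.26958809,  0.00250454]), 'grip_force': 4.544157883501612, 'opening': 0.0020009904837730323}
```

View pics/w3.png

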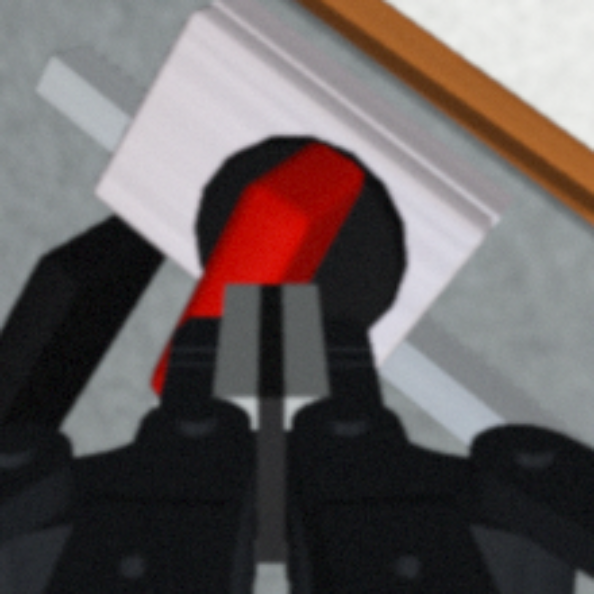

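```bash
python3 - <<'E'
from fit import *
p=np.load("rack.npy");M=Rd(p[0])
for n in("w2","w3"):
    z=np.load(n+".npz");im,d,K,W=[z[k] for k in("im","d","K","W")];C=cloud(d,K,W)
    H=np.array(camera_model("wrist")["hand_eye"]);T=W@np.linalg.inv(H)
    for dz in(0,-.019,-.03): print(n,dz,px(T[:3,3]+T[:3,2]*dz,K,W))
    for v in range(280,345,6):
        for u in (308,320): print((u,v),im[v,u],np.round((np.linalg.inv(T)@np.append(C[v,u],1))[:3]*1000),end=" ")
        print()
E
```

```text
w2 0 [317.34617678 285.74185587]
w2 -0.019 [317.03437954 303.68859981]
w2 -0.03 [316.81846566 316.11639111]
(308, 280) [  1   8 195] [ 12.  -4. -22.] (320, 280) [  7  13 159] [ 11.   1. -20.] 
(308, 286) [ 98  98 105] [ 11.  -3. -27.] (320, 286) [15 13 53] [ 11.   1. -26.] 
(308, 292) [103 105 103] [ 11.  -3. -32.] (320, 292) [19 19 48] [ 11.   1. -33.] 
(308, 298) [105 102  99] [ 11.  -3. -38.] (320, 298) [13 13 47] [ 11.   1. -37.] 
(308, 304) [107 105 102] [ 11.  -3. -42.] (320, 304) [22 21 53] [ 11.   1. -42.] 
(308, 310) [106 106 102] [ 11.  -3. -47.] (320, 310) [15 19 50] [ 11.   1. -47.] 
(308, 316) [107 105 101] [ 11.  -3. -51.] (320, 316) [17 20 51] [ 11.   1. -51.] 
(308, 322) [104 103  99] [ 11.  -3. -55.] (320, 322) [22 21 54] [ 11.   1. -56.] 
(308, 328) [189 188 183] [ 11.  -2. -59.] (320, 328) [38 40 74] [ 11.   1. -59.] 
(308, 334) [19 18 16] [ 12.  -2. -64.] (320, 334) [43 46 80] [  9.   1. -59.] 
(308, 340) [24 22 22] [ 12.  -2. -67.] (320, 340) [42 41 75] [  7.   1. -59.] 
w3 0 [317.34617678 285.74185587]
w3 -0.019 [317.03437954 303.68859981]
w3 -0.03 [316.81846566
[... 191 characters left out ...]
95 94 92] [ 11.  -3. -31.] (320, 292) [16 15 12] [ 11.   1. -33.] 
(308, 298) [92 92 88] [ 11.  -3. -37.] (320, 298) [15 14 16] [ 11.   1. -37.] 
(308, 304) [95 94 92] [ 11.  -3. -43.] (320, 304) [16 16 16] [ 11.   1. -42.] 
(308, 310) [95 93 90] [ 11.  -3. -47.] (320, 310) [16 13 15] [ 11.   1. -47.] 
(308, 316) [93 92 91] [ 11.  -3. -51.] (320, 316) [17 14 13] [ 12.   1. -52.] 
(308, 322) [94 94 92] [ 11.  -3. -56.] (320, 322) [15 16 16] [ 11.   1. -55.] 
(308, 328) [182 181 176] [ 11.  -2. -59.] (320, 328) [46 46 44] [ 11.   1. -59.] 
(308, 334) [21 17 18] [ 12.  -2. -65.] (320, 334) [51 48 48] [  9.   1. -59.] 
(308, 340) [18 14 12] [ 11.  -2. -67.] (320, 340) [47 45 45] [  7.   1. -59.]
```

apply_moves(steps=[[0,0,0,50,-15],[0,0,0,100,-30],[0,0,0,100,-30],[0,0,0,100,-30]])

```text
time_s: 4.88
position: [0.5753, 0.2543, 0.2458]
tcp_rot: [0.715, 0.699, 0.0, 0.0]
force: [-0.5, -1.1, 0.2]
opening: 0.002
grip_force: 0.0
```

```bash
python3 - <<'E'
from fit import *
print({k:sense()[k] for k in("position","force","opening","grip_force")})
im,d,K,W=grab("wrist");C=cloud(d,K,W);cv2.imwrite("pics/w4.png",cv2.resize(im[180:400,220:440],None,fx=2.7,fy=2.7));np.savez("w4.npz",im=im,d=d,K=K,W=W)
T=W@np.linalg.inv(np.array(camera_model("wrist")["hand_eye"]))
for v in range(262,332,6): print(v,[(im[v,u].tolist(),np.round((np.linalg.inv(T)@np.append(C[v,u],1))[:3]*1000).tolist()) for u in(308,320,334)])
E
```

```text
{'position': array([0.57526764, 0.2542543 , 0.24582214]), 'force': array([-0.46096773, -1.07760569,  0.20009131]), 'opening': 0.0020078814617761347, 'grip_force': 0.0}
262 [([160, 165, 199], [-17.0, -7.0, 83.0]), ([10, 14, 163], [-17.0, 1.0, 84.0]), ([136, 134, 129], [-39.0, 13.0, 146.0])]
268 [([139, 140, 136], [-48.0, -10.0, 156.0]), ([131, 129, 124], [-46.0, 1.0, 152.0]), ([141, 140, 136], [-45.0, 13.0, 146.0])]
274 [([132, 132, 127], [-55.0, -10.0, 158.0]), ([131, 129, 124], [-53.0, 1.0, 154.0]), ([137, 136, 131], [-51.0, 13.0, 149.0])]
280 [([132, 131, 125], [-61.0, -10.0, 159.0]), ([130, 129, 123], [-59.0, 1.0, 155.0]), ([136, 136, 129], [-57.0, 13.0, 149.0])]
286 [([96, 95, 93], [12.0, -4.0, -26.0]), ([24, 25, 23], [12.0, 1.0, -27.0]), ([96, 95, 92], [12.0, 6.0, -26.0])]
292 [([93, 92, 90], [12.0, -3.0, -32.0]), ([17, 17, 19], [11.0, 1.0, -31.0]), ([96, 95, 92], [12.0, 6.0, -32.0])]
298 [([97, 97, 94], [12.0, -3.0, -38.0]), ([16, 15, 12], [11.0, 1.0, -37.0]), ([98, 96, 93], [12.0, 6.0, -38.0])]
304 [([100, 99, 97], [11.0, -3.0, -42.0]), ([8, 3, 2], [12.0, 1.0, -42.0]), ([95, 95, 93], [12.0, 6.0, -42.0])]
310 [([95, 97, 93], [12.0, -3.0, -47.0]), ([17, 18, 16], [12.0, 1.0, -47.0]), ([97, 95, 91], [12.0, 6.0, -47.0])]
316 [([95, 96, 91], [12.0, -3.0, -51.0]), ([15, 13, 9], [11.0, 1.0, -51.0]), ([92, 92, 90], [11.0, 6.0, -51.0])]
322 [([91, 94, 90], [12.0, -3.0, -55.0]), ([17, 16, 16], [11.0, 1.0, -55.0]), ([98, 98, 95], [11.0, 6.0, -55.0])]
328 [([173, 175, 171], [11.0, -3.0, -58.0]), ([40, 40, 41], [11.0, 1.0, -58.0]), ([139, 137, 131], [12.0, 5.0, -59.0])]
```

View pics/w4.png

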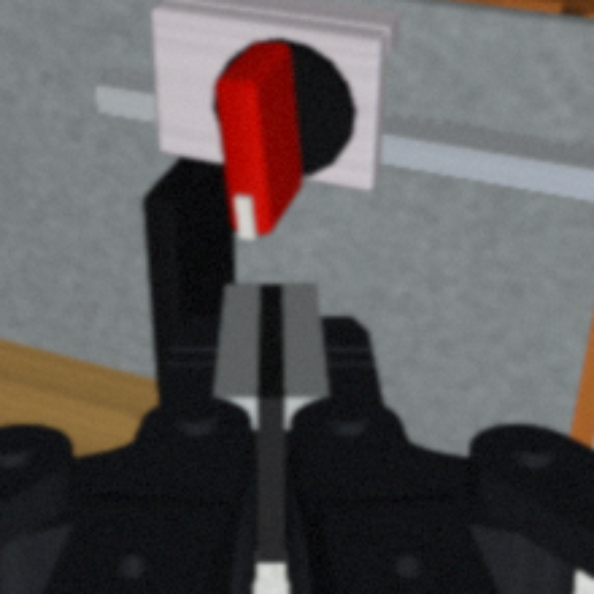

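Finger contact on the bar top shows the real fingertips sit about 24 mm behind the reported TCP, with the pads at tool z −26 to −58. I'll descend that much further for each grasp.

apply_moves(steps=[[60,0,0,0,0],[60,0,0,0,0],[60,0,0,-40,0],[60,0,0,-70,0],[60,0,0,-90,0],[60,0,0,-105,0],[60,0,0,-115,0],[60,0,0,-125,0],[60,0,0,-125,0]])

```text
time_s: 6.05
position: [0.575, 0.254, 0.1199]
tcp_rot: [0.716, 0.698, -0.0, -0.0]
force: [0.2, -0.3, -0.8]
opening: 0.704
grip_force: 0.0
```

apply_moves(steps=[[40,0,0,0,0],[20,0,0,0,0],[0,0,0,0,0],[0,0,0,0,0],[0,0,0,0,0]], squeeze=30)

```text
time_s: 6.68
position: [0.5787, 0.2542, 0.1221]
tcp_rot: [0.716, 0.698, 0.003, 0.002]
force: [5.6, -0.7, 2.3]
opening: 0.384
grip_force: 28.4
```

apply_moves(steps=[[45,0,0,0,0],[45,0,0,10,0],[45,0,0,13,0],[45,0,0,13,0],[20,0,0,13,0],[0,0,0,13,0],[0,0,0,13,0],[0,0,0,13,0],[0,0,0,13,0]])

```text
time_s: 7.8
position: [0.5698, 0.2543, 0.1332]
tcp_rot: [0.715, 0.699, -0.005, -0.004]
force: [-9.4, -0.5, 7.0]
opening: 0.174
grip_force: 27.7
```

```bash
python3 - <<'E'
from fit import *
print({k:sense()[k] for k in("position","force","torque","opening","grip_force")})
im,d,K,W=grab("wrist");cv2.imwrite("pics/w5.png",cv2.resize(im[180:400,200:440],None,fx=2.5,fy=2.5));np.savez("w5.npz",im=im,d=d,K=K,W=W)
E
```

```text
{'position': array([0.5698061 , 0.25433214, 0.13315166]), 'force': array([-9.40819397, -0.49264618,  6.95297289]), 'torque': array([-0.1827387 ,  1.88996325,  0.03519081]), 'opening': 0.17416843125238884, 'grip_force': 27.65471035030714}
```

View pics/w5.png

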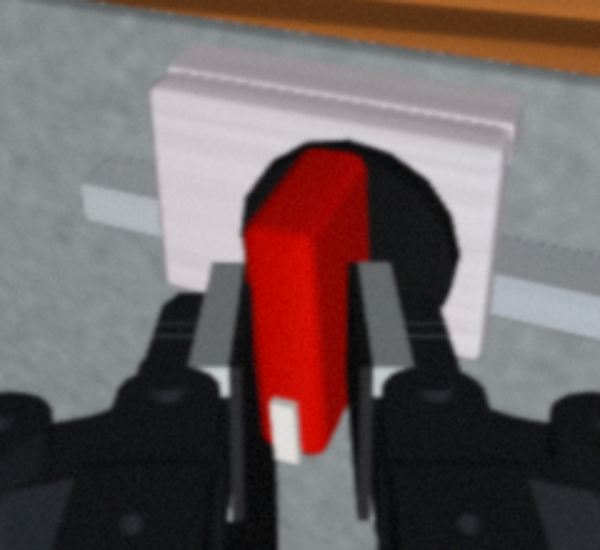

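apply_moves(steps=[[0,-2,0,0,10],[0,-2,0,0,20],[0,-2,0,0,30],[0,-2,0,0,40],[0,-2,0,0,50],[0,-2,0,0,60],[0,-2,0,0,70],[0,-2,0,0,80],[0,-2,0,0,86],[0,-2,0,0,88],[0,-2,0,0,88]], squeeze=40)

```text
time_s: 9.22
position: [0.5704, 0.2546, 0.1354]
tcp_rot: [0.03, 1.0, 0.0, -0.003]
force: [-8.7, -2.2, 12.3]
opening: 0.146
grip_force: 39.1
```

```bash
python3 - <<'E'
from fit import *
print({k:sense()[k] for k in("position","force","torque","opening","grip_force")})
im,d,K,W=grab("wrist");cv2.imwrite("pics/w6.png",cv2.resize(im[130:400,170:470],None,fx=2,fy=2));np.savez("w6.npz",im=im,d=d,K=K,W=W)
E
```

```text
{'position': array([0.57041679, 0.25458763, 0.13541909]), 'force': array([-8.67503994, -2.15654449, 12.27994382]), 'torque': array([-0.11083153,  1.51505652, -0.19811256]), 'opening': 0.145784889591996, 'grip_force': 39.056732221506536}
```

View pics/w6.png

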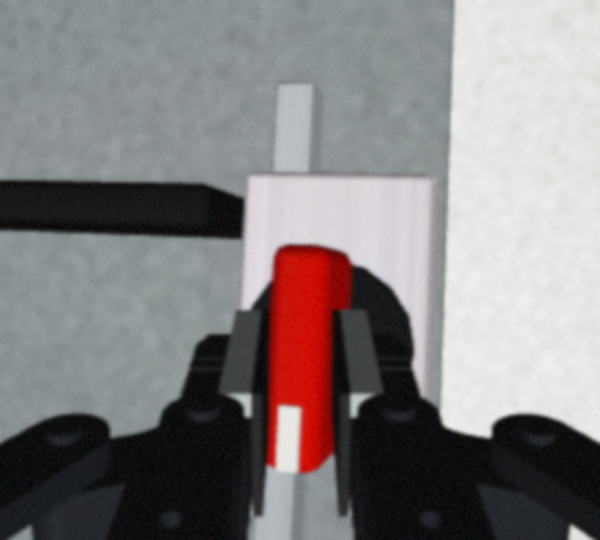

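apply_moves(steps=[[0,5,-1,2,0],[0,10,-1,4,0],[0,16,-2,6,0],[0,22,-2,8,0],[0,28,-3,10,0],[0,33,-4,12,0],[0,36,-4,13,0],[0,36,-4,13,0],[0,36,-4,13,0]], squeeze=50)

```text
time_s: 10.4
position: [0.6051, 0.2506, 0.1482]
tcp_rot: [0.03, 1.0, -0.0, -0.004]
force: [-10.5, -2.6, 12.5]
opening: 0.138
grip_force: 49.9
```

apply_moves(steps=[[50,0,0,0,0],[50,0,0,0,0],[60,0,0,40,0],[85,0,-30,100,0],[85,-60,-90,160,0],[85,-120,-150,220,0],[85,-150,-210,240,0],[85,-150,-260,240,0],[85,-150,-260,240,0],[85,-150,-260,240,0]])

```text
time_s: 11.65
position: [0.459, -0.0153, 0.3882]
tcp_rot: [0.035, 0.999, -0.001, 0.002]
force: [0.2, 0.7, 0.1]
opening: 0.996
grip_force: 0.0
```

```bash
python3 - <<'E'
from fit import *
print({k:sense()[k] for k in("position","force","tcp_rot","opening")})
im,d,K,W=grab("top");C=cloud(d,K,W);p=np.load("rack.npy");M=Rd(p[0])
D=(C-p[1:4])@M*1000; m=(D[...,2]>40)&(D[...,2]<50)&(D[...,0]>20)&(D[...,0]<180)&(D[...,1]>15)&(D[...,1]<105)
print("bar x",np.percentile(D[m][:,0],[5,50,95]),m.sum(),"expect face 138-148 if back")
z=np.load("w1.npz");C1=cloud(z["d"],z["K"],z["W"]);T=z["W"]@np.linalg.inv(np.array(camera_model("wrist")["hand_eye"]))
im1=z["im"]
for v in range(290,390,8): print(v,[(im1[v,u].tolist(),np.round((np.linalg.inv(T)@np.append(C1[v,u],1))[:3]*1000).tolist()) for u in(170,190,460)])
z=np.load("w5.npz");C1=cloud(z["d"],z["K"],z["W"]);T=z["W"]@np.linalg.inv(np.array(camera_model("wrist")["hand_eye"]))
for v in range(280,330,6): print(v,[(z["im"][v,u].tolist(),np.round((np.linalg.inv(T)@np.append(C1[v,u],1))[:3]*1000).tolist()) for u in(290,354)])
im,d,K,W=grab("wrist");cv2.imwrite("pics/w7.png",im);np.savez("w7.npz",im=im,d=d,K=K,W=W)
E
```

```text
{'position': array([ 0.45896359, -0.01526834,  0.38821461]), 'force': array([0.21563307, 0.69752165, 0.09407141]), 'tcp_rot': array([ 0.03488253,  0.99938871, -0.00123823,  0.00197251]), 'opening': 0.9958739945448647}
bar x [137.45888906 142.58355494 147.09818801] 133 expect face 138-148 if back
290 [([183, 187, 186], [-181.0, -243.0, 410.0]), ([184, 187, 186], [-181.0, -210.0, 410.0]), ([169, 174, 173], [-180.0, 227.0, 408.0])]
298 [([181, 184, 185], [-195.0, -244.0, 410.0]), ([158, 162, 161], [-195.0, -212.0, 411.0]), ([180, 184, 182], [-194.0, 229.0, 408.0])]
306 [([182, 185, 181], [-209.0, -246.0, 410.0]), ([65, 66, 63], [10.0, -44.0, -43.0]), ([78, 77, 77], [10.0, 48.0, -45.0])]
314 [([46, 46, 47], [10.0, -48.0, -50.0]), ([10, 8, 10], [9.0, -42.0, -49.0]), ([75, 73, 71], [10.0, 47.0, -50.0])]
322 [([77, 77, 76], [10.0, -47.0, -55.0]), ([7, 3, 4], [7.0, -42.0, -50.0]), ([45, 44, 43], [10.0, 45.0, -56.0])]
330 [([78, 75, 73], [10.0, -45.0, -60.0]), ([9, 10, 8], [5.0, -42.0, -51.0]), ([6, 5, 9], [10.0, 43.0, -61.0])]
338 [([13, 10, 8], [10.0, -43.0, -65.0]), ([3, 6, 8], [3.0, -42.0
[... 774 characters left out ...]
, 23], [6.0, 15.0, -11.0])]
286 [([104, 102, 97], [10.0, -11.0, -25.0]), ([99, 100, 95], [10.0, 14.0, -27.0])]
292 [([106, 104, 102], [10.0, -11.0, -32.0]), ([105, 104, 100], [10.0, 13.0, -32.0])]
298 [([102, 100, 96], [10.0, -10.0, -37.0]), ([109, 103, 102], [10.0, 13.0, -38.0])]
304 [([105, 105, 99], [10.0, -10.0, -42.0]), ([106, 105, 100], [10.0, 13.0, -42.0])]
310 [([103, 101, 96], [10.0, -9.0, -46.0]), ([104, 101, 98], [10.0, 12.0, -47.0])]
316 [([105, 102, 98], [10.0, -9.0, -51.0]), ([105, 103, 100], [10.0, 12.0, -51.0])]
322 [([103, 100, 97], [10.0, -9.0, -55.0]), ([106, 103, 100], [10.0, 11.0, -55.0])]
328 [([194, 191, 186], [9.0, -9.0, -58.0]), ([196, 197, 191], [9.0, 11.0, -58.0])]
```

View pics/w7.png

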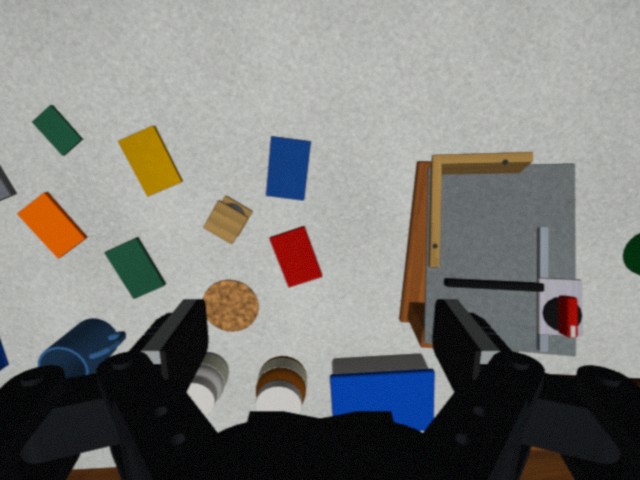

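```bash
python3 - <<'E'
from fit import *
z=np.load("w7.npz");im,d,K,W=[z[k] for k in("im","d","K","W")];p=np.load("rack.npy");M=Rd(p[0])
out={}
for n,(u,v) in dict(red=(296,257),blue=(289,170),yellow=(150,160),green=(135,268),orange=(52,225),reel=(222,223),mat=(230,305)).items():
    c=np.median(im[v-3:v+4,u-3:u+4].reshape(-1,3),0); m=(np.abs(im.astype(int)-c).max(-1)<45).astype(np.uint8)
    k,l=cv2.connectedComponents(m,connectivity=4);m=l==l[v,u]
    h=dict(reel=.046,mat=.003).get(n,.01);vv,uu=np.nonzero(m)
    r=np.stack([(uu-K[0,2])/K[0,0],(vv-K[1,2])/K[1,1],np.ones(len(uu))],-1)@W[:3,:3].T
    q=W[:3,3]+r*((h-W[2,3])/r[:,2])[:,None];rc=cv2.minAreaRect((q[:,:2]*1000).astype(np.float32))
    b=cv2.boxPoints(rc);e=[b[1]-b[0],b[2]-b[1]];L=max(e,key=np.linalg.norm);S=min(e,key=np.linalg.norm)
    hs=np.degrees(np.arctan2(S[1],S[0]))%180
    print(n,np.round(rc[0],1),np.round(rc[1],1),"short-axis heading mod180",round(hs,1))
for dx,dy in((60,50),):
    c=p[1:4]+M@[dx/1e3,dy/1e3,0]; hd=np.radians(-5);ux=np.array([np.cos(hd),np.sin(hd)]);uy=np.array([-ux[1],ux[0]])
    n=M[:,2];hz=lambda xy:p[3]-(n[:2]@(np.array(xy)-p[1:3]))/n[2]
    print("place xy",c[:2],[round(hz(c[:2]+a*.042*ux+b*.028*uy)*1000,1) for a,b in((1,1),(1,-1),(-1,1),(-1,-1))])
print("tool y heading",np.degrees(np.arctan2(*(T:=R.from_quat(sense()["tcp_rot"]).as_matrix())[[1,0],1])),sense()["position"])
print("x dir heading",np.degrees(np.arctan2(M[1,0],M[0,0])),np.degrees(np.arctan2(M[1,1],M[0,1])))
E
```

```text
red [571.2 -56. ] [81.9 53.6] short-axis heading mod180 105.1
blue [440.3 -56.8] [53.5 81.4] short-axis heading mod180 79.1
yellow [ 417.5 -247. ] [81.5 54.4] short-axis heading mod180 108.3
green [ 572.9 -299. ] [81.8 57.7] short-axis heading mod180 110.3
orange [ 499.9 -408.8] [81.9 53.7] short-axis heading mod180 120.5
reel [ 499.  -140.9] [46.7 56.2] short-axis heading mod180 53.8
mat [ 647.  -164.8] [87.2 84.1] short-axis heading mod180 90.9
place xy [0.51757089 0.18973649] [np.float64(89.6), np.float64(74.3), np.float64(58.5), np.float64(43.1)]
tool y heading 86.44755746033591 [ 0.45945493 -0.0106607   0.38661118]
x dir heading -6.4235034560327025 88.78313534205334
```

apply_moves(steps=[[75,-10,-30,-60,-4],[75,-19,-46,-120,-7],[75,-19,-46,-180,-7],[75,-19,-46,-240,-7],[75,-19,-46,-300,-7],[75,-19,-46,-350,-7],[75,-19,-46,-385,-7],[75,-19,-46,-405,-7],[75,-19,-46,-412,-7],[75,-19,-46,-412,-7]])

```text
time_s: 13.0
position: [0.4405, -0.0547, -0.0261]
tcp_rot: [0.09, 0.996, 0.0, -0.0]
force: [0.8, -0.3, -0.5]
opening: 0.877
grip_force: 0.0
```

apply_moves(steps=[[60,0,0,0,0],[45,0,0,0,0],[45,0,0,0,0],[45,0,0,0,0],[45,0,0,0,0]], squeeze=40)

```text
time_s: 13.62
position: [0.441, -0.0558, -0.0248]
tcp_rot: [0.091, 0.996, 0.0, 0.001]
force: [-0.4, 0.2, 6.5]
opening: 0.646
grip_force: 43.3
```

apply_moves(steps=[[45,0,0,60,0],[45,0,0,120,0],[45,10,40,175,2],[45,30,90,205,4],[45,45,145,205,6],[45,62,200,205,6],[45,77,240,205,6],[45,77,246,205,6],[45,77,246,205,6],[45,77,246,160,6],[45,77,246,130,6],[45,77,246,115,6]])

```text
time_s: 15.12
position: [0.5162, 0.1872, 0.0879]
tcp_rot: [0.04, 0.999, -0.001, -0.002]
force: [-0.1, -0.9, -0.8]
opening: 0.64
grip_force: 43.8
```

apply_moves(steps=[[45,0,0,-8,0],[45,0,0,-13,0],[45,0,0,-16,0],[45,0,0,-16,0]])

```text
time_s: 15.62
position: [0.5176, 0.1902, 0.0738]
tcp_rot: [0.038, 0.999, 0.0, 0.0]
force: [-0.1, 0.2, -2.2]
opening: 0.639
grip_force: 43.8
```

apply_moves(steps=[[45,0,0,-3,0],[67,0,0,-3,0],[67,0,0,-3,0],[67,0,0,-3,0],[67,0,0,40,0],[67,0,0,100,0],[75,0,-60,150,0],[75,0,-120,200,0],[75,0,-180,250,0],[75,0,-180,250,0],[75,0,-180,250,0]])

```text
time_s: 17.0
position: [0.5187, 0.0061, 0.3262]
tcp_rot: [0.042, 0.999, -0.001, 0.003]
force: [0.9, 0.6, -0.5]
opening: 0.876
grip_force: 0.0
```

```bash
cat > plates.py <<'E'
from fit import *
import sys
s=sense();print(s["time_s"],np.round(s["position"]*1000,1),"heading",round(np.degrees(np.arctan2(*R.from_quat(s["tcp_rot"]).as_matrix()[[1,0],1])),1))
p=np.load("rack.npy");M=Rd(p[0])
hue=dict(red=(0,4),orange=(6,14),yellow=(20,32),green=(65,90),blue=(100,118))
for n in sys.argv[1:]:
    im,d,K,W=grab(n);D=(cloud(d,K,W)-p[1:4])@M*1000;h=cv2.cvtColor(im,cv2.COLOR_BGR2HSV)
    ok=(D[...,0]>-15)&(D[...,0]<130)&(D[...,1]>-15)&(D[...,1]<112)&(D[...,2]>3)&(D[...,2]<120)&(h[...,1]>130)&(h[...,2]>40)
    for c,(a,b) in hue.items():
        m=ok&(h[...,0]>=a)&(h[...,0]<=b)
        k,l,st,_=cv2.connectedComponentsWithStats(m.astype(np.uint8))
        if k<2: continue
        m=l==1+np.argmax(st[1:,4])
        if m.sum()<60: continue
        q=D[m];rc=cv2.minAreaRect(q[:,:2].astype(np.float32))
        A=np.c_[q[:,:2],np.ones(len(q))];co=np.linalg.lstsq(A,q[:,2],rcond=None)[0]
        print(n,c,m.sum(),"x",np.round(np.percentile(q[:,0],[2,98])),"y",np.round(np.percentile(q[:,1],[2,98])),"z",np.round(np.percentile(q[:,2],[5,50,95]),1),"rect",np.round(rc[1]),"ang",round(rc[2],1),"slopes",np.round(co[:2],2))
E
python3 plates.py top wrist
```

```text
17.0 [518.7   6.1 326.2] heading 85.2
top blue 576 x [ 4. 82.] y [ 3. 54.] z [ 4.9  9.4 14.2] rect [82. 54.] ang 0.1 slopes [-0.  0.]
wrist blue 3819 x [ 1. 81.] y [ 4. 54.] z [ 8.6 10.  11.4] rect [84. 52.] ang 0.1 slopes [-0.  0.]
```

apply_moves(steps=[[75,20,-30,-50,10],[75,54,-66,-100,20],[75,54,-66,-160,20],[75,54,-66,-220,20],[75,54,-66,-270,20],[75,54,-66,-315,20],[75,54,-66,-338,20],[75,54,-66,-347,20],[75,54,-66,-347,20],[60,54,-66,-347,20],[45,54,-66,-347,20],[45,54,-66,-347,20]])

```text
time_s: 18.6
position: [0.5724, -0.0558, -0.0223]
tcp_rot: [-0.136, 0.991, -0.0, 0.001]
force: [0.5, -0.9, 4.9]
opening: 0.64
grip_force: 43.1
```

apply_moves(steps=[[45,0,0,0,0],[45,0,0,0,0],[45,0,0,60,0],[45,0,0,120,0]])

```text
time_s: 19.1
position: [0.5701, -0.056, 0.0965]
tcp_rot: [-0.135, 0.991, 0.0, -0.002]
force: [1.5, -0.6, -1.6]
opening: 0.64
grip_force: 43.9
```

apply_moves(steps=[[45,-10,40,50,-8],[45,-20,90,83,-16],[45,-32,145,83,-20],[45,-45,200,83,-20],[45,-53,240,83,-20],[45,-53,246,83,-20],[45,-53,246,60,-20],[45,-53,246,30,-20],[45,-53,246,5,-20],[45,-53,246,-10,-20],[45,-53,246,-13,-20],[45,-53,246,-13,-20]])

```text
time_s: 20.6
position: [0.5189, 0.1899, 0.0839]
tcp_rot: [0.039, 0.999, 0.0, 0.0]
force: [0.7, 0.3, -1.3]
opening: 0.634
grip_force: 43.8
```

apply_moves(steps=[[45,0,0,0,0],[67,0,0,0,0],[67,0,0,0,0],[67,0,0,0,0],[67,0,0,40,0],[67,0,0,100,0],[75,0,-60,150,0],[75,0,-120,200,0],[75,0,-180,230,0],[75,0,-180,230,0],[75,0,-180,230,0]])

```text
time_s: 21.98
position: [0.519, 0.0066, 0.3152]
tcp_rot: [0.042, 0.999, -0.001, 0.002]
force: [0.1, -0.1, -0.2]
opening: 0.874
grip_force: 0.0
```

```bash
python3 plates.py wrist
```

```text
21.975 [519.    6.6 315.2] heading 85.2
wrist red 4144 x [ 1. 81.] y [ 4. 54.] z [18.6 20.  21.3] rect [55. 84.] ang 89.8 slopes [ 0. -0.]
wrist orange 198 x [-2. 81.] y [ 1. 57.] z [18.2 20.1 22.4] rect [ 47. 102.] ang 56.2 slopes [-0.02 -0.06]
```

apply_moves(steps=[[75,-25,-60,-30,8],[75,-45,-115,-60,16],[75,-65,-170,-90,23],[75,-85,-220,-120,23],[75,-101,-257,-160,23],[75,-101,-257,-210,23],[75,-101,-257,-260,23],[75,-101,-257,-305,23],[75,-101,-257,-328,23],[75,-101,-257,-337,23],[75,-101,-257,-337,23],[75,-101,-257,-337,23]])

```text
time_s: 23.52
position: [0.4182, -0.2468, -0.0228]
tcp_rot: [-0.162, 0.987, -0.0, 0.001]
force: [0.6, 0.1, 0.2]
opening: 0.879
grip_force: 0.0
```

apply_moves(steps=[[60,0,0,0,0],[45,0,0,0,0],[45,0,0,0,0],[45,0,0,0,0],[45,0,0,0,0],[45,0,0,60,0],[45,0,0,120,0],[45,0,0,120,0]])

```text
time_s: 24.52
position: [0.42, -0.2486, 0.1004]
tcp_rot: [-0.161, 0.987, -0.003, 0.004]
force: [0.2, 0.2, -1.5]
opening: 0.64
grip_force: 43.9
```

apply_moves(steps=[[45,0,20,60,0],[45,10,70,90,-5],[45,20,130,90,-10],[45,35,190,90,-15],[45,50,250,90,-20],[45,65,310,90,-23],[45,80,370,90,-23],[45,95,425,90,-23],[45,100,437,90,-23],[45,100,437,90,-23],[45,100,437,60,-23],[45,100,437,40,-23]])

```text
time_s: 26.02
position: [0.5163, 0.1863, 0.1349]
tcp_rot: [0.041, 0.999, -0.002, -0.001]
force: [-0.9, -0.3, -1.8]
opening: 0.639
grip_force: 43.9
```

apply_moves(steps=[[45,0,0,-25,0],[45,0,0,-38,0],[45,0,0,-42,0],[45,0,0,-42,0],[67,0,0,-42,0],[67,0,0,-42,0],[67,0,0,-42,0],[67,0,0,0,0],[67,0,0,60,0],[75,0,-60,110,0],[75,0,-120,160,0],[75,0,-180,170,0]])

```text
time_s: 27.52
position: [0.5182, 0.0348, 0.3002]
tcp_rot: [0.037, 0.999, 0.001, 0.002]
force: [0.7, 0.4, -0.3]
opening: 0.88
grip_force: 0.0
```

```bash
python3 plates.py wrist
```

```text
27.525 [518.2  34.8 300.2] heading 85.7
wrist red 3818 x [ 1. 81.] y [ 1. 45.] z [18.6 19.9 21.3] rect [47. 84.] ang 90.0 slopes [-0.  0.]
wrist orange 474 x [-1. 85.] y [-3. 49.] z [18.8 21.1 55.4] rect [91. 54.] ang 1.8 slopes [ 0.11 -0.62]
wrist yellow 4628 x [ 0. 82.] y [ 50. 100.] z [11.2 22.4 31.4] rect [85. 53.] ang 0.7 slopes [-0.   -0.42]
```

apply_moves(steps=[[0,-10,60,-20,0],[0,-20,120,-60,0],[0,-29,179,-110,0],[0,-29,179,-160,0],[0,-29,179,-200,0],[0,-29,179,-220,0],[0,-29,179,-220,0],[0,-29,179,-220,0]])

```text
time_s: 28.58
position: [0.4892, 0.2146, 0.0785]
tcp_rot: [0.039, 0.999, 0.0, 0.001]
force: [-0.6, -0.3, 0.5]
opening: 0.006
grip_force: 0.0
```

```bash
python3 plates.py top
```

```text
28.575 [489.2 214.6  78.5] heading 85.6
top red 430 x [ 2. 82.] y [ 1. 46.] z [14.7 19.4 24.1] rect [48. 83.] ang 89.9 slopes [0. 0.]
top yellow 96 x [-1. 48.] y [51. 72.] z [22.1 27.8 35.2] rect [63. 21.] ang 4.5 slopes [ 0.74 -0.1 ]
```

apply_moves(steps=[[0,0,-25,4,0],[0,0,-25,0,0],[0,0,-25,-8,0],[0,0,-25,-14,0],[0,0,-25,-18,0],[0,0,-25,-18,0]])

```text
time_s: 29.38
position: [0.4905, 0.1958, 0.0686]
tcp_rot: [0.036, 0.999, 0.005, 0.004]
force: [-15.2, 0.6, 60.5]
opening: 0.0
grip_force: 30.7
```

apply_moves(steps=[[0,0,0,5,0],[0,0,0,7,0],[0,0,0,7,0]])

```text
time_s: 29.75
position: [0.4901, 0.195, 0.0697]
tcp_rot: [0.036, 0.999, 0.004, 0.003]
force: [-3.1, 4.5, 20.7]
opening: -0.0
grip_force: 9.9
```

```bash
python3 plates.py top; python3 -c "
from cell import sense;s=sense();print(s['force'],s['position'])"
```

```text
29.75 [490.1 195.   69.7] heading 85.8
top red 174 x [ 1. 48.] y [ 1. 43.] z [15.3 19.4 24.4] rect [57. 47.] ang 0.7 slopes [0.29 0.21]
[-4.29555013  3.5945918  18.96559315] [0.49010355 0.19505907 0.06969626]
```

apply_moves(steps=[[0,0,-5,0,0],[0,0,-10,-1,0],[0,0,-15,-2,0],[0,0,-20,-3,0],[0,0,-25,-5,0],[0,0,-30,-6,0],[0,0,-35,-7,0],[0,0,-35,-7,0]])

```text
time_s: 30.8
position: [0.4883, 0.1539, 0.0617]
tcp_rot: [0.039, 0.999, -0.0, 0.0]
force: [-4.3, -5.1, 21.1]
opening: -0.003
grip_force: 10.5
```

```bash
python3 -c "
from cell import sense;s=sense();print(s['force'],s['position'])"; python3 plates.py side wrist
```

```text
[-4.26604288 -5.06225439 21.05987567] [0.48834716 0.15386352 0.06165691]
30.8 [488.3 153.9  61.7] heading 85.6
side yellow 193 x [ 4. 45.] y [17. 67.] z [25.  28.9 34. ] rect [52. 44.] ang 86.5 slopes [ 0.12 -0.05]
wrist red 2504 x [ 0. 39.] y [ 1. 15.] z [18.8 19.8 20.9] rect [43. 18.] ang 1.7 slopes [0.06 0.18]
wrist orange 242 x [-1. 40.] y [-1. 18.] z [18.2 19.7 29.9] rect [19. 44.] ang 89.8 slopes [0.07 0.44]
wrist yellow 16989 x [ 2. 54.] y [20. 71.] z [28.8 29.9 31. ] rect [57. 61.] ang 86.7 slopes [ 0.03 -0.  ]
```

Yellow is now flat on the stack (z 30), with y 17–71. Lifting off so it can slide home.

apply_moves(steps=[[0,0,0,20,0],[0,0,0,80,0],[0,0,-60,140,0],[0,20,-120,200,0],[0,25,-150,240,0],[75,25,-150,240,0],[75,25,-150,240,0]])

```text
time_s: 31.78
position: [0.5149, 0.0031, 0.3011]
tcp_rot: [0.04, 0.999, 0.0, 0.002]
force: [-0.9, 1.4, 0.1]
opening: 0.416
grip_force: 0.0
```

```bash
python3 plates.py wrist
```

```text
31.775 [514.9   3.1 301.1] heading 85.4
wrist yellow 4971 x [-1. 81.] y [ 2. 54.] z [28.6 30.  31.4] rect [63. 88.] ang 87.3 slopes [ 0.   -0.03]
```

apply_moves(steps=[[75,12,-60,-20,8],[75,24,-120,-40,16],[75,36,-180,-60,25],[75,48,-240,-100,25],[75,58,-295,-150,25],[75,58,-303,-205,25],[75,58,-303,-255,25],[75,58,-303,-295,25],[75,58,-303,-315,25],[75,58,-303,-325,25],[75,58,-303,-325,25],[75,58,-303,-325,25]])

```text
time_s: 33.33
position: [0.5727, -0.2992, -0.0238]
tcp_rot: [-0.179, 0.984, -0.001, 0.001]
force: [-0.0, -0.1, -0.3]
opening: 0.877
grip_force: 0.0
```

apply_moves(steps=[[60,0,0,0,0],[45,0,0,0,0],[45,0,0,0,0],[45,0,0,0,0],[45,0,0,0,0],[45,0,0,60,0],[45,0,0,120,0],[45,0,0,120,0]], squeeze=40)

```text
time_s: 34.33
position: [0.5749, -0.3008, 0.1001]
tcp_rot: [-0.179, 0.984, -0.004, 0.005]
force: [0.5, -0.3, -1.1]
opening: 0.641
grip_force: 43.4
```

apply_moves(steps=[[45,0,30,50,0],[45,-10,85,85,-5],[45,-20,145,85,-10],[45,-30,205,85,-15],[45,-40,260,85,-20],[45,-50,320,85,-25],[45,-60,375,85,-25],[45,-70,430,85,-25],[45,-74,469,85,-25],[45,-74,469,85,-25],[45,-74,469,60,-25],[45,-74,469,30,-25]])

```text
time_s: 35.83
position: [0.4971, 0.1689, 0.1233]
tcp_rot: [0.039, 0.999, -0.001, -0.0]
force: [-0.6, 0.9, -2.2]
opening: 0.644
grip_force: 43.5
```

apply_moves(steps=[[45,0,0,-15,0],[45,0,0,-28,0],[45,0,0,-34,0],[45,0,0,-34,0],[45,0,0,-34,0]])

```text
time_s: 36.45
position: [0.4979, 0.1704, 0.0911]
tcp_rot: [0.039, 0.999, 0.0, 0.001]
force: [0.6, 0.4, -0.9]
opening: 0.639
grip_force: 43.4
```

apply_moves(steps=[[66,0,0,0,0],[66,0,0,0,0],[66,0,0,0,0],[66,0,0,40,0],[66,0,0,90,0],[75,10,-60,140,0],[75,15,-120,190,0],[75,15,-160,210,0],[75,15,-160,210,0],[75,15,-160,210,0]])

```text
time_s: 37.7
position: [0.5123, 0.0098, 0.3007]
tcp_rot: [0.039, 0.999, 0.0, 0.0]
force: [-0.5, 0.2, 0.0]
opening: 0.876
grip_force: 0.0
```

```bash
python3 plates.py wrist
```

```text
37.7 [512.3   9.8 300.7] heading 85.5
wrist yellow 72 x [82. 83.] y [-0. 53.] z [28.4 31.8 38.3] rect [ 4. 55.] ang 2.5 slopes [ 8.22 -0.05]
wrist green 4880 x [ 2. 81.] y [ 3. 54.] z [38.6 40.  41.3] rect [53. 83.] ang 89.8 slopes [-0.  0.]
```

apply_moves(steps=[[75,-2,-60,-10,10],[75,-4,-120,-20,20],[75,-6,-180,-30,30],[75,-8,-240,-40,35],[75,-10,-300,-60,35],[75,-12,-360,-80,35],[75,-13,-419,-110,35],[75,-13,-419,-165,35],[75,-13,-419,-220,35],[75,-13,-419,-270,35],[75,-13,-419,-305,35],[75,-13,-419,-318,35]])

```text
time_s: 39.25
position: [0.4988, -0.4045, -0.0216]
tcp_rot: [-0.265, 0.964, 0.004, -0.001]
force: [0.2, -0.3, 0.2]
opening: 0.878
grip_force: 0.0
```

apply_moves(steps=[[75,0,0,-7,0],[75,0,0,-7,0],[60,0,0,-7,0],[45,0,0,-7,0],[45,0,0,-7,0],[45,0,0,-7,0],[45,0,0,-7,0],[45,0,0,50,0],[45,0,0,110,0],[45,0,0,110,0]], squeeze=40)

```text
time_s: 40.5
position: [0.5023, -0.4116, 0.0981]
tcp_rot: [-0.264, 0.965, -0.005, 0.003]
force: [0.4, 0.1, -1.8]
opening: 0.642
grip_force: 43.8
```

apply_moves(steps=[[45,0,40,50,0],[45,0,100,90,-5],[45,0,160,90,-10],[45,0,220,90,-15],[45,0,280,90,-20],[45,0,340,90,-25],[45,-2,400,90,-30],[45,-3,460,90,-35],[45,-4,520,90,-35],[45,-4,576,90,-35],[45,-4,576,90,-35],[45,-4,576,70,-35]])

```text
time_s: 42.0
position: [0.4953, 0.1675, 0.162]
tcp_rot: [0.038, 0.999, -0.0, 0.0]
force: [-0.0, -0.6, -1.6]
opening: 0.64
grip_force: 43.8
```

```bash
python3 plates.py wrist
```

```text
42.0 [495.3 167.5 162. ] heading 85.7
wrist orange 4463 x [ 94. 123.] y [44. 84.] z [110.7 116.5 119.6] rect [27. 58.] ang 34.9 slopes [-0.37 -0.26]
wrist yellow 75 x [-1. 22.] y [55. 56.] z [24.9 28.4 33.2] rect [25.  2.] ang 0.8 slopes [-0.01  4.52]
wrist green 2988 x [ 0. 23.] y [ 3. 55.] z [38.8 39.9 40.9] rect [55. 24.] ang 89.6 slopes [ 0. -0.]
```

apply_moves(steps=[[45,0,0,-25,0],[45,0,0,-45,0],[45,0,0,-57,0],[45,0,0,-61,0],[45,0,0,-61,0],[66,0,0,-61,0],[66,0,0,-61,0],[66,0,0,-61,0],[66,0,0,-20,0],[66,0,0,40,0],[75,10,-60,90,0],[75,15,-120,130,0]])

```text
time_s: 43.55
position: [0.5088, 0.068, 0.2798]
tcp_rot: [0.037, 0.999, 0.0, 0.001]
force: [0.5, -0.4, -0.2]
opening: 0.878
grip_force: 0.0
```

```bash
python3 plates.py wrist top
```

```text
43.55 [508.8  68.  279.8] heading 85.7
wrist orange 6202 x [ 0. 82.] y [-1. 54.] z [48.5 49.9 51.4] rect [61. 86.] ang 89.6 slopes [-0.   -0.01]
wrist yellow 64 x [82. 83.] y [ 2. 51.] z [24.1 29.2 32.6] rect [51.  1.] ang 89.6 slopes [ 7.43 -0.03]
top orange 443 x [-0. 82.] y [20. 55.] z [42.  48.9 53.7] rect [86. 38.] ang 0.5 slopes [-0.02 -0.08]
```

apply_moves(steps=[[50,30,55,30,0],[50,60,110,50,0],[50,90,165,50,0],[50,96,183,30,0],[50,96,183,-20,1],[50,96,183,-65,1],[50,96,183,-100,1],[50,96,183,-120,1],[50,96,183,-131,1],[50,96,183,-131,1],[50,96,183,-131,1]])

```text
time_s: 45.02
position: [0.605, 0.2517, 0.1478]
tcp_rot: [0.03, 1.0, 0.0, 0.001]
force: [0.0, -0.9, 0.3]
opening: 0.586
grip_force: 0.0
```

apply_moves(steps=[[25,0,0,0,0],[0,0,0,0,0],[0,0,0,0,0],[0,0,0,0,0],[0,0,0,0,0]], squeeze=40)

```text
time_s: 45.65
position: [0.6045, 0.2508, 0.1475]
tcp_rot: [0.03, 1.0, -0.0, 0.0]
force: [-2.2, -2.0, 5.3]
opening: 0.14
grip_force: 38.4
```

apply_moves(steps=[[0,-7,1,-3,0],[0,-14,2,-5,0],[0,-21,2,-8,0],[0,-28,3,-10,0],[0,-35,4,-13,0],[0,-41,5,-15,0],[0,-46,5,-17,0],[0,-49,6,-18,0],[0,-51,6,-19,0],[0,-52,6,-19,0],[0,-52,6,-19,0]])

```text
time_s: 47.02
position: [0.5542, 0.2565, 0.129]
tcp_rot: [0.03, 1.0, -0.0, 0.002]
force: [0.3, -3.5, 7.2]
opening: 0.148
grip_force: 38.5
```

```bash
cat > stop.py <<'E'
from fit import *
s=sense();print(s["time_s"],s["position"],s["force"],s["torque"],s["opening"])
p=np.load("rack.npy");M=Rd(p[0])
for n in("top","side"):
    im,d,K,W=grab(n);D=(cloud(d,K,W)-p[1:4])@M*1000
    dark=im.max(-1)<50
    m=dark&(D[...,2]>38)&(D[...,2]<52)&(D[...,0]>60)&(D[...,0]<180)&(D[...,1]>15)&(D[...,1]<90)
    if m.sum()>5: print(n,"bar x",np.percentile(D[m][:,0],[5,50,95]),m.sum())
E
python3 stop.py; python3 plates.py top
```

```text
47.025 [0.55423031 0.25651138 0.12897893] [ 0.29629174 -3.46481724  7.16304516] [-0.47757026 -0.14932371 -0.0823224 ] 0.14759615416571994
top bar x [85.26477753 90.27690091 93.3398142 ] 109
47.125 [554.2 256.5 129. ] heading 86.5
top orange 728 x [ 1. 83.] y [-1. 55.] z [42.9 49.2 54.1] rect [89. 58.] ang 0.3 slopes [-0.01 -0.02]
```

apply_moves(steps=[[0,-1,0,0,0],[0,-2,0,-1,0],[0,-3,0,-1,0],[0,-3,0,-1,0]])

```text
time_s: 47.68
position: [0.5543, 0.2566, 0.129]
tcp_rot: [0.031, 1.0, 0.001, 0.005]
force: [5.3, -3.3, 6.9]
opening: 0.144
grip_force: 38.1
```

```bash
python3 stop.py
```

```text
47.675 [0.55430441 0.25657013 0.12895345] [ 5.31606852 -3.30824087  6.90042592] [-0.44149746 -0.86644034 -0.09581066] 0.14392497372727434
top bar x [85.10898418 89.21077981 93.26723108] 94
```

apply_moves(steps=[[0,1,0,0,-10],[0,1,0,0,-20],[0,1,0,0,-30],[0,1,0,0,-40],[0,1,0,0,-50],[0,1,0,0,-60],[0,1,0,0,-70],[0,1,0,0,-80],[0,1,0,0,-86],[0,1,0,0,-89],[0,1,0,0,-89]], squeeze=50)

```text
time_s: 49.15
position: [0.5536, 0.2551, 0.1308]
tcp_rot: [0.722, 0.692, 0.003, 0.003]
force: [-2.6, -5.9, 19.0]
opening: 0.139
grip_force: 49.7
```

```bash
python3 stop.py; python3 plates.py wrist; python3 - <<'E'
from h import *
im,*_=grab("wrist");cv2.imwrite("pics/w8.png",im)
E
```

```text
49.15 [0.55361838 0.25514035 0.13078193] [-2.61650347 -5.94666651 18.97982468] [-0.79447275  0.33798447  0.13945999] 0.13919117458226002
top bar x [85.3188982  89.53005025 93.15636632] 100
49.25 [553.6 255.2 130.8] heading -2.5
wrist red 240 x [ 0. 23.] y [55. 57.] z [12.1 15.1 19.1] rect [26.  3.] ang 0.9 slopes [-0.11  0.25]
wrist orange 383 x [ 0. 29.] y [ 5. 43.] z [49.4 49.9 50.5] rect [53.  8.] ang 49.2 slopes [-0.01  0.01]
wrist yellow 196 x [-1. 12.] y [55. 57.] z [21.7 25.7 29.8] rect [14.  3.] ang 5.8 slopes [-0.13 -0.28]
wrist green 70 x [1. 6.] y [55. 57.] z [32.2 35.2 38.8] rect [7. 2.] ang 1.4 slopes [-0.42  0.42]
wrist blue 547 x [ 1. 50.] y [55. 57.] z [3.4 6.7 9.8] rect [51.  3.] ang 0.3 slopes [ 0.01 -0.11]
```

View pics/w8.png

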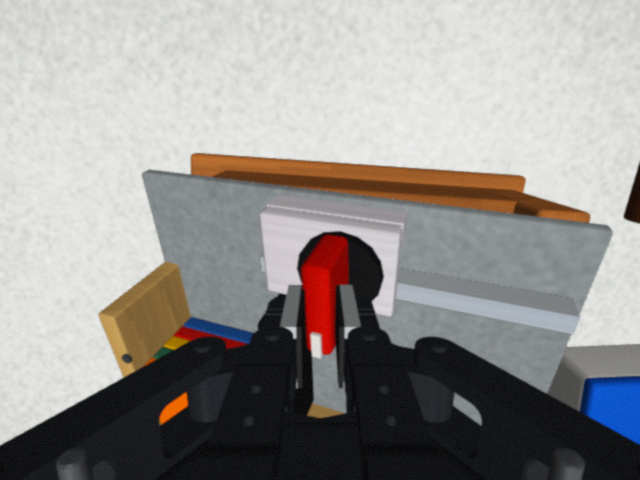

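The knob is locked with its bar along deck y (px 325,290), and the stack's five colours are visible. Now release and re-measure the reel.

apply_moves(steps=[[45,0,0,0,0],[45,0,0,0,0],[50,0,0,50,0],[60,0,0,110,0],[70,-20,-60,170,8],[70,-30,-120,180,16],[70,-40,-180,180,26],[70,-50,-240,180,36],[70,-50,-300,180,46],[70,-50,-350,180,56],[70,-50,-350,180,56],[70,-50,-350,180,56]])

```text
time_s: 50.85
position: [0.5002, -0.0919, 0.3059]
tcp_rot: [0.313, 0.95, 0.0, -0.001]
force: [0.1, 0.5, -1.1]
opening: 0.817
grip_force: 0.0
```

```bash
cat > reel.py <<'E'
from fit import *
s=sense();print(s["time_s"],np.round(s["position"]*1000,1),"heading",round(np.degrees(np.arctan2(*R.from_quat(s["tcp_rot"]).as_matrix()[[1,0],1])),1))
for n in("top","wrist"):
    im,d,K,W=grab(n);C=cloud(d,K,W)*1000
    m=((C[...,0]>380)&(C[...,0]<700)&(C[...,1]>-260)&(C[...,1]<-40)&(C[...,2]>35)&(C[...,2]<56)).astype(np.uint8)
    k,l,st,_=cv2.connectedComponentsWithStats(m)
    for i in range(1,k):
        if st[i,4]<60: continue
        q=C[l==i];rc=cv2.minAreaRect(q[:,:2].astype(np.float32));print(n,st[i,4],np.round(rc[0],1),np.round(rc[1],1),round(rc[2],1),"z",np.round(np.percentile(q[:,2],[5,50,95]),1))
    h=cv2.cvtColor(im,cv2.COLOR_BGR2HSV)
    if n=="wrist": cv2.imwrite("pics/r.png",im)
E
python3 reel.py; python3 stop.py; python3 plates.py top
```

```text
50.85 [500.2 -91.9 305.9] heading 53.5
wrist 1675 [ 462.2 -139.9] [45.7 46.1] 50.4 z [43.5 45.  46.4]
50.95 [ 0.50061292 -0.08990634  0.30594071] [ 0.34582505  0.74684997 -0.61232242] [0.01101964 0.0074171  0.0235469 ] 0.8210152470931358
top bar x [85.63978421 89.73862566 92.97188069] 102
51.05 [500.6 -90.  306.2] heading 53.8
top orange 731 x [ 1. 84.] y [-0. 55.] z [43.7 49.3 54.1] rect [57. 88.] ang 89.8 slopes [-0.01 -0.02]
```

apply_moves(steps=[[70,-20,-30,-40,-3],[70,-38,-49,-90,-3],[70,-38,-49,-140,-3],[70,-38,-49,-190,-3],[70,-38,-49,-210,-3],[70,-38,-49,-210,-3],[70,-38,-49,-210,-3]])

```text
time_s: 51.98
position: [0.4633, -0.1414, 0.0976]
tcp_rot: [0.337, 0.942, 0.0, 0.001]
force: [-0.1, -0.5, -0.3]
opening: 0.825
grip_force: 0.0
```

```bash
python3 reel.py
```

```text
51.975 [ 463.3 -141.4   97.6] heading 50.6
wrist 5680 [ 462.1 -140. ] [46.1 46.4] 50.2 z [43.7 45.  46.1]
```

apply_moves(steps=[[70,-1,1,-45,0],[70,-1,1,-85,0],[70,-1,1,-105,0],[70,-1,1,-112,0],[70,-1,1,-112,0],[55,-1,1,-112,0],[35,-1,1,-112,0],[35,-1,1,-112,0],[35,-1,1,-112,0],[35,-1,1,-112,0],[35,-1,1,-80,0],[35,-1,1,-50,0]], squeeze=40)

```text
time_s: 53.58
position: [0.4609, -0.1404, 0.0475]
tcp_rot: [0.337, 0.941, -0.0, -0.0]
force: [0.6, 0.1, -1.4]
opening: 0.531
grip_force: 41.3
```

apply_moves(steps=[[35,0,0,30,0],[35,55,-8,40,0],[35,110,-16,40,0],[35,160,-22,40,0],[35,187,-26,40,0],[35,187,-26,40,0],[35,187,-26,0,0],[35,187,-26,-35,0],[35,187,-26,-50,0],[35,187,-26,-56,0],[35,187,-26,-56,0]])

```text
time_s: 54.95
position: [0.6486, -0.1669, -0.0085]
tcp_rot: [0.337, 0.941, -0.0, 0.001]
force: [0.2, -0.7, -0.2]
opening: 0.531
grip_force: 41.4
```

```bash
python3 - <<'E'
from fit import *
s=sense();print(s["position"],s["force"],s["opening"],s["grip_force"])
im,d,K,W=grab("top");C=cloud(d,K,W)*1000
h=cv2.cvtColor(im,cv2.COLOR_BGR2HSV)
z=np.load("top0.npz");print("mat0",np.round(cloud(z["d"],z["K"],z["W"])[224,363]*1000))
E
```

```text
[ 0.64856898 -0.16690008 -0.00846457] [ 0.22278362 -0.7468118  -0.21101576] 0.5307797211868609 41.39418125152588
mat0 [ 651. -168.    0.]
```

apply_moves(steps=[[35,0,0,-1,0],[50,0,0,-1,0],[65,0,0,-1,0],[65,0,0,-1,0],[65,0,0,40,0],[70,0,0,100,0],[70,-30,0,160,0],[70,-60,20,210,0],[70,-60,20,210,0],[70,-60,20,210,0]])

```text
time_s: 56.25
position: [0.5883, -0.1461, 0.2006]
tcp_rot: [0.337, 0.942, 0.0, 0.0]
force: [0.1, 0.5, 0.2]
opening: 0.817
grip_force: 0.0
```

```bash
python3 reel.py; python3 plates.py top; python3 stop.py; python3 - <<'E'
from h import *
im,*_=grab("side");cv2.imwrite("pics/end.png",im)
E
```

```text
56.25 [ 588.3 -146.1  200.6] heading 50.6
wrist 2506 [ 649.1 -165.6] [45.4 46. ] 50.6 z [46.5 48.  49.1]
56.35 [ 587.9 -146.3  199. ] heading 50.6
top orange 735 x [ 1. 84.] y [-1. 55.] z [43.6 49.2 54. ] rect [89. 59.] ang 1.3 slopes [-0.01 -0.04]
56.4 [ 0.58785435 -0.14640509  0.19873229] [-0.26517653 -0.64015645  0.14394587] [ 0.03887434  0.00394818 -0.01830037] 0.8201792652619493
top bar x [85.31949466 89.80781506 93.60488474] 102
```

View pics/end.png

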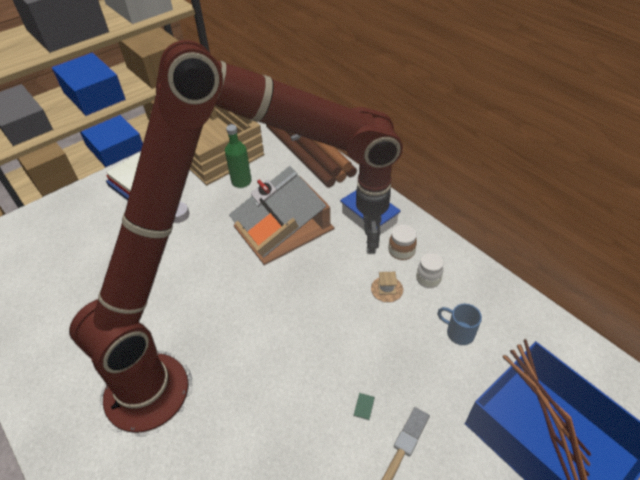

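The reel stands on the mat (388,285), the plates are in the rack, and only the small green decoy (365,405) is left on the table. Handing in.

```bash
python3 -c "
from cell import finish_job;print(finish_job())"
```

```text
the job is handed in; nothing more can be done
None
```

I handed the job in at about 56 s, but the hand-in returned no verdict. My last checks put all five plates home in the low corner, the stop touching them with the knob locked, and the reel about 2 mm from the mat's middle; only the small green look-alike plate is left on the table.

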